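# Fit and set the tartlet maker

## Robot

A 6-joint arm with a two-finger parallel gripper is mounted at the origin on a cart in front of the work surface, level with it; the furniture and walls round the work are solid. World frame = base frame: x ahead of the robot, y to its left, z up, the work surface at z = 0. Lengths are in m, angles in rad, forces in N, time in s.
With the tool pointing down it reaches from about 0.3 to 0.85 m from the base axis. Payload 4.2 kg.
Tool frame: the origin (TCP) lies on the centre line of the jaws, within the pads' length; the fingertips stand 11 mm ahead of it and the grasp point (between the pads) lies 8 mm behind it; z points along the fingers, y is the line along which they close (so a half turn about z gives the same grasp; the last joint's range is limited). The gripper opens to 91 mm and grips with 3 to 60 N. Pads are 32 mm wide; open, the fingers measure 118 mm over their backs; the gripper's body (76 mm by 178 mm) begins 60 mm behind the grasp point.
Start: joints at [1.293, 0.32, 1.565, -0, 1.257, -0.02], TCP at [0.147, 0.556, 0.225] pointing down, gripper open.
Joint ranges: [-3.11, 3.11], [-0.84, 2.01], [0.21, 2.61], [-1.34, 4.49], [0.05, 2.63], [-2.56, 2.56]. Speed limits (rad/s): [2.57, 2.57, 3.14, 3.14, 3.14, 3.14].

## Interface

Orientations are given as a unit quaternion [w, x, y, z].
In Python, from cell import readout, optics, job gives the robot as it stands. The module is installed in compiled form; this text tells all that it offers.
- The arm moves only by the shell command python3 -m handwheel 'ROWS'. ROWS is JSON, a list of rows, each a list of 7 numbers: the turn, a rotation vector about the tool's x, y, z in degrees, then the shift along the tool's x, y, z in mm, then the closure in counts, from 0 (fully open) to 255 (shut). A call has 1 to 8 rows; each row is the pose to reach, as a shift and turn from the pose commanded when the call began, along the tool's axes at that moment; what a row does not reach only later rows make up. A row lasts 1/12 s, in which the tool goes at most 41.7 mm and 7.16 degrees, less where a joint would pass 70% of its speed; a pose out of reach is approached as far as the arm can. A call with a gripper value outside its range is refused whole. The fingers move at their own pace and stop on an object; the grip force is fixed at half the most. Time passes only in rows, so rows that repeat a pose let the fingers close. It gives the time, the measured TCP pose, the force, the opening and the grip force at its end, in the units of the state.
- readout.state(): the state, without advancing time (a new reading comes with each control period).
- optics.read_camera(name): name is "scene" or "top" or "wrist"; returns a dict with "frame" (480x640x3 uint8, red, green, blue), "fx", "fy", "cx", "cy" (pixels), "world_from_camera" (4x4, takes a point from camera to world coordinates). Camera axes: x right, y down, z forward; pixel columns grow to the right and rows downward; lengths in m; the calibration is good to about 2 mm. A picture is of the moment at which its call begins. There is no depth.
- job.job_done(): hands the job in; it is judged then, once.
The state is a dict: "time": time; "q": joint angles; "qd": joint speeds; "joint_efforts": joint torques, N m; "position": TCP position; "eef_rot": TCP orientation; "ft_force": force on the tool from outside, world axes, zero at the start; "ft_torque": the same for the moment, N m; "width": opening from 0.0 (shut) to 1.0 (fully open); "grasp_force": force on a finger pad.
Only numpy, scipy, OpenCV 4.12 (cv2) and the standard library are available. Lean on these libraries where they do the work, as an engineer would, in place of code of your own. Each camera call takes 0.05 s, during which the arm holds its last target. There are 200 camera calls.

## Task

Get the red tartlet maker ready: seat every loose mould plate flat in a well of its own outline. Then put the steel clamp over the hub with its bar along the white strokes and twist it clockwise until it is fully home against its stops. Last of all turn the black wheel until its red pointer stands at the yellow rider at the back of the scale; leave the rider where it is, and do not disturb the spice jar or the tin.

Things in the scene. Friction and masses are not known exactly. Their poses are not given: they have to be found in the camera images.
- maker: red tartlet maker, fixed: deck 194 x 194 mm, its top 40 mm above the worktop, dial console on its +y side (130 mm along x, y = 96 to 208 mm, top also at 40 mm). Origin at the centre of the deck's underside; x towards its back, y towards the console, z up. Two round and two square wells, bayonet hub in the middle.
- hub (a point): centre of the maker's deck at deck height, axes as the maker's. Steel post (radius 14 mm, 26 mm high) with two lugs (to radius 27 mm, undersides 16 to 19 mm above the deck, sloping) and gaps centred on +x and -x, where white strokes lie on the deck. Ears pass down the gaps and turn CLOCKWISE (from above) under the lugs to stops at 80 degrees (1.40 rad), being drawn down 2.5 mm.
- pressure_ring (a joint): black sprung ring on the deck round the post, radius 36 mm, top 6.5 mm above the deck at 0; grows downward in m, to 0.006; preload 6 N, 1.5 N/mm. It pushes the clamp up against the lugs.
- round_well_far (a point): centre of the floor of a round well 65 mm across, for a round plate; 8 mm deep below the deck, with a 2.5 mm chamfer. A seated plate lies flat on this floor, its middle 20 mm above it and its top 2 mm proud of the deck. Each well takes one plate. Axes as the maker's.
- round_well_near (a point): centre of the floor of a round well 65 mm across, for a round plate; 8 mm deep below the deck, with a 2.5 mm chamfer. A seated plate lies flat on this floor, its middle 20 mm above it and its top 2 mm proud of the deck. Each well takes one plate. Axes as the maker's.
- square_well_far (a point): centre of the floor of a square well 61 x 61 mm with sides along the maker's x and y, for a square plate (in either of its four turns); 8 mm deep below the deck, with a 2.5 mm chamfer. A seated plate lies flat on this floor, its middle 20 mm above it and its top 2 mm proud of the deck. Each well takes one plate. Axes as the maker's.
- square_well_near (a point): centre of the floor of a square well 61 x 61 mm with sides along the maker's x and y, for a square plate (in either of its four turns); 8 mm deep below the deck, with a 2.5 mm chamfer. A seated plate lies flat on this floor, its middle 20 mm above it and its top 2 mm proud of the deck. Each well takes one plate. Axes as the maker's.
- round_plate_1_mid (a point): middle (20 mm above the underside) of a loose round mould plate of bright aluminium, 61 mm in diameter, 10 mm thick, carrying an upright black grip bar across its centre: 30 mm along the plate's x, 12 mm along its y, from 10 to 40 mm above the underside; 110 g. z is up; the two ends of the bar are alike. Absent in some starts.
- round_plate_2_mid (a point): middle (20 mm above the underside) of a loose round mould plate of bright aluminium, 61 mm in diameter, 10 mm thick, carrying an upright black grip bar across its centre: 30 mm along the plate's x, 12 mm along its y, from 10 to 40 mm above the underside; 110 g. z is up; the two ends of the bar are alike. Absent in some starts.
- square_plate_1_mid (a point): middle (20 mm above the underside) of a loose square mould plate of bright aluminium, 57 x 57 mm, 10 mm thick, carrying an upright black grip bar across its centre: 30 mm along the plate's x, 12 mm along its y, from 10 to 40 mm above the underside; 110 g. z is up; the two ends of the bar are alike. Absent in some starts.
- square_plate_2_mid (a point): middle (20 mm above the underside) of a loose square mould plate of bright aluminium, 57 x 57 mm, 10 mm thick, carrying an upright black grip bar across its centre: 30 mm along the plate's x, 12 mm along its y, from 10 to 40 mm above the underside; 110 g. z is up; the two ends of the bar are alike. Absent in some starts.
- round_plate_1: the same plate, origin at the centre of its underside
- round_plate_2: the same plate, origin at the centre of its underside
- square_plate_1: the same plate, origin at the centre of its underside
- square_plate_2: the same plate, origin at the centre of its underside
- clamp_mid (a point): middle (33 mm above its underside) of the loose hat-shaped steel clamp, 66 mm high. Put on the hub with its x along the maker's x (either way) it rests on the pressure ring with this point 39.5 mm above the deck; locked, 37 mm above the deck and its x turned 1.40 rad clockwise from the maker's x. z is up.
- clamp: the clamp, about 220 g, origin at the centre of its underside: brim 112 mm across, 5 mm thick (reaches over the plates' inner edges, so plates go in first); hollow crown 68 mm across up to 36 mm; black bar handle on top 56 mm along x, 16 mm along y, 36 to 66 mm up. Two inward ears (9 mm wide, tops 12 mm up, inner ends 18 mm from the axis) lie under the bar's ends.
- wheel (a joint): angle of the black dial wheel on the console (rad; upright axis; 0 = its red pointer towards the maker's back (+x); grows counterclockwise seen from above; range -2.9 to 1.2; stays where it is left, friction 0.06 N m). The pointer is in line with the wheel's grip bar, on one end only.
- wheel_grip (a point): on the wheel's axis, at mid-height of its grip bar (bar 46 mm long, 14 mm wide, from 56 to 88 mm above the worktop; this point at 71 mm). The wheel's disc is 72 mm across, its top 56 mm above the worktop. x points along the bar to the red pointer.
- pointer (a point): outer end of the red pointer tab on the wheel's rim, 45 mm from its axis
- rider (a joint): angle of the yellow rider on the scale behind the wheel (rad; measured like joint wheel, about the same axis); held by friction, not to be moved
- rider_mark (a point): inner face of the small yellow rider block (8 x 7 x 16 mm), 47 mm from the wheel's axis; the pointer stands at the rider when joint wheel = joint rider
- spice_jar: bystander: spice jar with black cap, 41 mm across, 105 mm high, origin under its centre
- tin: bystander: low food tin, 75 mm across, 58 mm high, origin under its centre

How it is judged:
By the outcome, as a careful person would: the job done as asked, in the order asked, and still so for the second after the job is handed in, with the robot touching nothing.
Of round_plate_1, round_plate_2, square_plate_1, square_plate_2 only 3 to 4 are there at a start; the rules pass over those that are not, and their reading is None.
At some moment in a run one of round_plate_1, round_plate_2, square_plate_1, square_plate_2, clamp may be knocked a few centimetres aside while the robot is not near it.
Once in a run the grip may slacken for a moment while it holds something.
It also fails if it takes over 210 s, if anything falls off the work surface, if the arm or the gripper's body presses on something with over 40 N, if the wrist force passes 120 N, or if a joint passes its speed limit or range.

## Working session

There is one attempt and no reset: what is moved stays moved. The work goes in short steps, Python scripts to look and compute and a shell command to move; the robot and the scene stay as the last step left them, time stands still between calls to the robot, and variables do not carry over. Pictures are saved under pics/ and viewed, at most 14 in all, crops included, and the job is handed in when it is done.

```bash
mkdir -p pics
cat > h.py <<'E'
import numpy as np, cv2
from cell import readout, optics, job
def cam(n):
    c=optics.read_camera(n); c['M']=np.array(c['world_from_camera']); return c
def save(c,name): cv2.imwrite('pics/'+name,np.ascontiguousarray(c['frame'][:,:,::-1]))
def ray(c,u,v,z):
    M=c['M']; d=M[:3,:3]@np.array([(u-c['cx'])/c['fx'],(v-c['cy'])/c['fy'],1]); o=M[:3,3]
    return o+d*(z-o[2])/d[2]
def proj(c,p):
    M=c['M']; q=M[:3,:3].T@(np.array(p)-M[:3,3]); return np.array([c['cx']+c['fx']*q[0]/q[2],c['cy']+c['fy']*q[1]/q[2]])
E
python3 - <<'E'
from h import *
for n in('top','scene'):
    c=cam(n); save(c,n+'0.png'); print(n,c['fx'],c['M'].round(3).tolist())
s=readout.state(); print(s)
E
```

```text
top 499.99057709595763 [[0.012, -0.984, 0.176, 0.327], [-0.999, -0.005, 0.039, -0.077], [-0.038, -0.177, -0.984, 1.46], [0.0, 0.0, 0.0, 1.0]]
scene 472.9491139086176 [[0.699, -0.478, 0.532, -0.074], [-0.715, -0.476, 0.512, -0.602], [0.008, -0.738, -0.675, 0.869], [0.0, 0.0, 0.0, 1.0]]
{'time': 0.1, 'q': array([ 1.29298513e+00,  3.20192763e-01,  1.56552083e+00, -2.04875105e-05,
        1.25741266e+00, -1.99675044e-02]), 'qd': array([-0.0011293 , -0.00167393, -0.00065563, -0.00088303,  0.00235793,
        0.00042206]), 'joint_efforts': array([ 6.48847545e-04, -4.13336599e+01, -2.32509559e+01,  7.28798239e-02,
        4.20560210e-02, -4.42799683e-05]), 'position': array([0.14649302, 0.55558455, 0.22423863]), 'eef_rot': array([-1.04112276e-04,  1.28561836e-01,  9.91701198e-01, -7.59760987e-04]), 'ft_force': array([ 0.04146345,  0.05215216, -0.071349  ]), 'ft_torque': array([ 0.04083756,  0.04034997, -0.00895189]), 'grasp_force': 0.0, 'width': 0.9978101480668267}
```

View pics/top0.png

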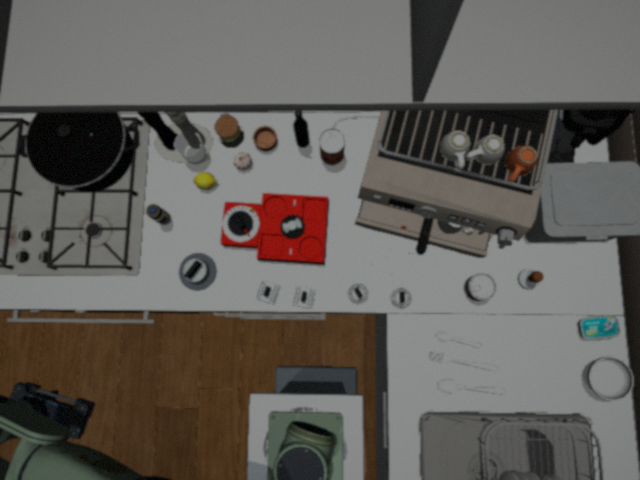

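View pics/scene0.png

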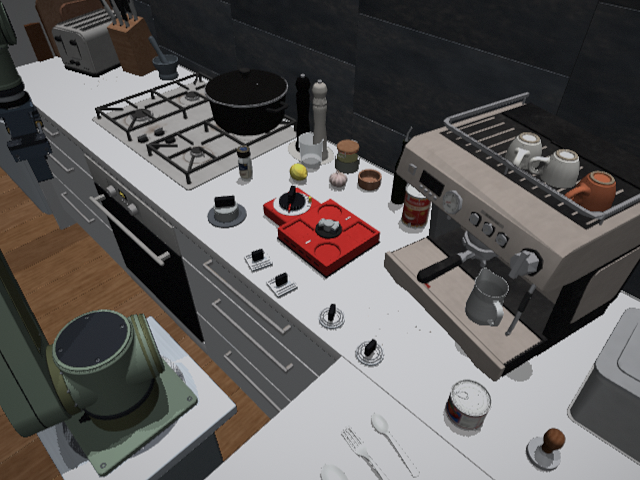

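The top view shows the clamp at (197,270), square plates at (268,292) and (304,297), and round plates at (358,293) and (401,297). The maker is at (293,228), with the wheel at (241,223), the jar at (158,214) and the tin at (480,288). I'll zoom in for detail.

Run:
```python
from h import *
c=cam('top')
f=c['frame'][180:320,140:430][:,:,::-1]
cv2.imwrite('pics/topz.png',cv2.resize(f,(0,0),fx=2.75,fy=2.75,interpolation=cv2.INTER_CUBIC))
for n,u,v,z in [('clamp',197,267,.066),('sq1',268,292,.04),('sq2',304,297,.04),('r1',358,292,.04),('r2',402,297,.04),('hub',293,226,.066),('deckc',293,228,.04),('wheel',241,223,.088),('deckLL',258,260,.04),('LR',325,264,.04),('UR',328,197,.04),('UL',263,194,.04)]:
    print(n,ray(c,u,v,z).round(3))
c=cam('wrist');save(c,'w0.png');print(c['fx'],c['cx'],c['cy'],c['M'].round(3).tolist())
```

```text
clamp [0.499 0.308 0.066]
sq1 [0.432 0.108 0.04 ]
sq2 [0.419 0.005 0.04 ]
r1 [ 0.434 -0.147  0.04 ]
r2 [ 0.421 -0.271  0.04 ]
hub [0.618 0.038 0.066]
deckc [0.618 0.04  0.04 ]
wheel [0.622 0.184 0.088]
deckLL [0.523 0.139 0.04 ]
LR [ 0.513 -0.054  0.04 ]
UR [ 0.711 -0.061  0.04 ]
UL [0.72  0.131 0.04 ]
397.276613568304 317.6422655235553 237.4501996254636 [[0.255, 0.934, 0.25, 0.075], [0.967, -0.246, -0.068, 0.574], [-0.002, 0.259, -0.966, 0.385], [0.0, 0.0, 0.0, 1.0]]
```

View pics/topz.png

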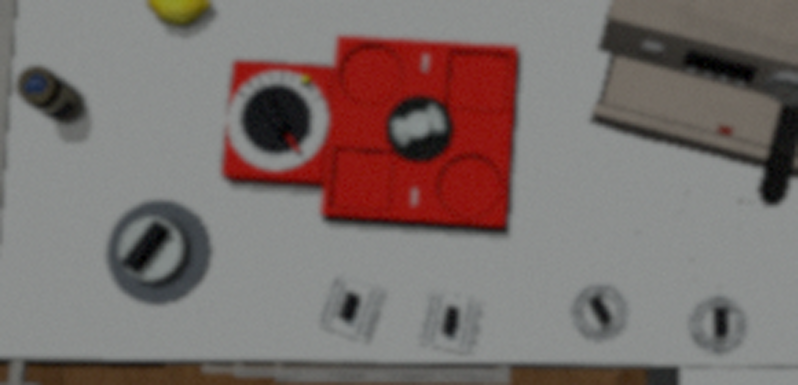

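View pics/w0.png

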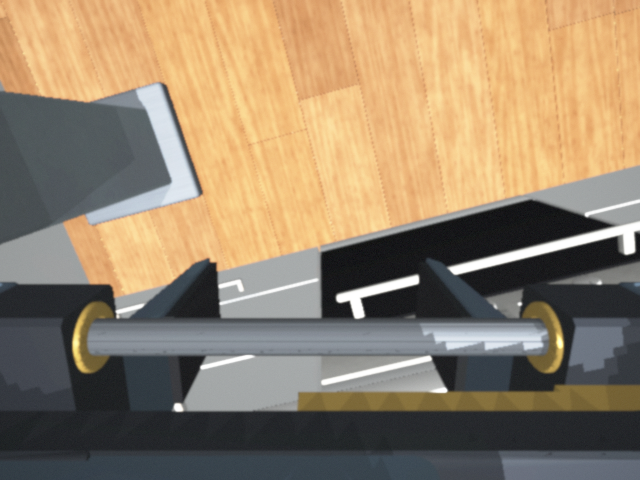

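```bash
cat >> h.py <<'E'
from scipy.spatial.transform import Rotation as R
def go(x,y,z,ang):
    "row (turn deg, shift mm) to TCP x,y,z with tool-x at world angle ang (deg), tool down"
    s=readout.state(); w,a,b,c_=s['eef_rot']; r=R.from_quat([a,b,c_,w])
    t=R.from_euler('z',ang,degrees=True)*R.from_euler('x',180,degrees=True)
    rv=np.degrees((r.inv()*t).as_rotvec()); sh=1000*r.inv().apply(np.array([x,y,z])-s['position'])
    print('row',rv.round(1),sh.round(1)); 
def st():
    s=readout.state(); w,a,b,c_=s['eef_rot']; X=R.from_quat([a,b,c_,w]).apply([1,0,0])
    print('t%.2f'%s['time'],s['position'].round(4),'ang%.2f'%np.degrees(np.arctan2(X[1],X[0])),'F',s['ft_force'].round(1),'w%.1f mm'%(91*s['width']),'g%.1f'%s['grasp_force'],'q6 %.2f'%s['q'][5])
E
python3 -c "
from h import *
go(.42,-.04,.25,180)"
```

```text
row [ -0.1  -0.  -14.8] [-416.3 -506.3  -25. ]
```

```bash
python3 -m handwheel '[[0,0,-15,-208,-253,-25,0],[0,0,-15,-208,-253,-25,0],[0,0,-15,-208,-253,-25,0],[0,0,-15,-208,-253,-25,0],[0,0,-15,-208,-253,-25,0],[0,0,-15,-208,-253,-25,0],[0,0,-15,-208,-253,-25,0],[0,0,-15,-208,-253,-25,0]]'
python3 -c "
from h import *
st();go(.42,-.04,.25,180)"
```

```text
time: 0.87
position: [0.2834, 0.256, 0.2501]
eef_rot: [0.0, -0.002, 1.0, -0.0]
ft_force: [0.7, 0.1, 0.3]
width: 0.997
grasp_force: 0.0
t0.87 [0.2834 0.256  0.2501] ang-179.76 F [0.7 0.1 0.3] w90.7 mm g0.0 q6 -0.87
row [-0.   0.   0.2] [-135.3 -296.6    0.3]
```

```bash
python3 -m handwheel '[[0,0,0,-135,-297,0,0],[0,0,0,-135,-297,0,0],[0,0,0,-135,-297,0,0],[0,0,0,-135,-297,0,0],[0,0,0,-135,-297,0,0],[0,0,0,-135,-297,0,0],[0,0,0,-135,-297,0,0],[0,0,0,-135,-297,0,0]]' >/dev/null
python3 -m handwheel '[[0,0,0,0,0,0,0],[0,0,0,0,0,0,0]]' >/dev/null
python3 -c "
from h import *
st();c=cam('wrist');save(c,'w1.png');np.savez('w1.npz',**c)
go(.70,.10,.30,180)"
```

```text
t1.70 [ 0.4195 -0.0393  0.2495] ang-180.00 F [-0.2  1.   0.6] w91.3 mm g0.0 q6 -1.69
row [ 0.1 -0.1  0.1] [-281.2  137.6  -50.7]
```

View pics/w1.png

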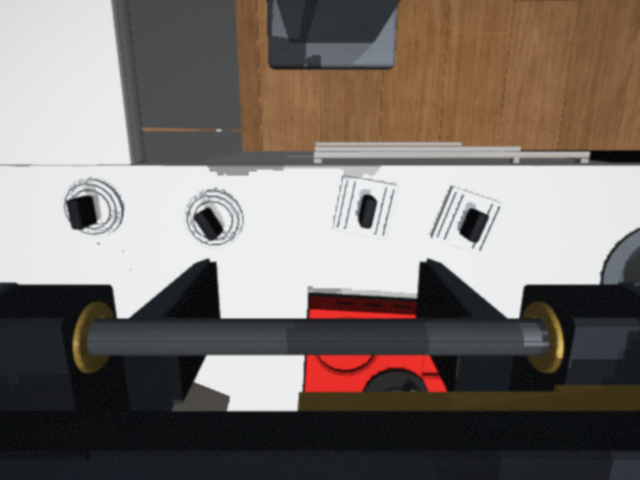

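The wrist view shows four grip bars: round at (80,212) and (208,223), square at (368,212) and (474,224). I'll fit projected boxes to the bar blobs.

```bash
cat >> h.py <<'E'
from scipy.optimize import minimize
def fitbar(c,u,v,L,W,z0,z1,ang0,thr=75,win=45):
    g=c['frame'].max(2); u,v=int(u),int(v); y0,x0=max(v-win,0),max(u-win,0); roi=g[y0:v+win,x0:u+win]
    n,lab,_,_=cv2.connectedComponentsWithStats((roi<thr).astype(np.uint8),connectivity=4)
    m=(lab==lab[v-y0,u-x0]).astype(np.uint8); assert roi[v-y0,u-x0]<thr,'seed'
    S=4; mb=cv2.resize(m,(0,0),fx=S,fy=S,interpolation=cv2.INTER_NEAREST)
    b=np.array([[i*L/2,j*W/2,z] for i in(-1,1) for j in(-1,1) for z in(z0,z1)])
    def cost(p):
        r=np.radians(p[2]*100); q=b.copy(); q[:,0]=p[0]+b[:,0]*np.cos(r)-b[:,1]*np.sin(r); q[:,1]=p[1]+b[:,0]*np.sin(r)+b[:,1]*np.cos(r)
        P=(np.array([proj(c,k) for k in q])-[x0,y0]+.5)*S
        h=np.zeros_like(mb); cv2.fillConvexPoly(h,cv2.convexHull((P*16).round().astype(np.int32)),1,shift=4)
        return 1-(h&mb).sum()/max((h|mb).sum(),1)
    x=ray(c,u,v,(z0+z1)/2); best=None
    for a in ang0:
        p0=np.array([x[0],x[1],a/100]); s=minimize(cost,p0,method='Nelder-Mead',options=dict(initial_simplex=[p0,p0+[.006,0,0],p0+[0,.006,0],p0+[0,0,.12]],xatol=1e-5,fatol=1e-5))
        if best is None or s.fun<best.fun: best=s
    return best.x*[1,1,100],1-best.fun,int(m.sum())
E
python3 - <<'E'
from h import *
c=dict(np.load('w1.npz'))
for n,u,v in[('r2',80,212),('r1',208,223),('s2',368,212),('s1',474,224)]:
    print(n,fitbar(c,u,v,.030,.012,.010,.040,(-30,-10,10,30)))
E
python3 -m handwheel '[[0,0,0,-281,138,-51,0],[0,0,0,-281,138,-51,0],[0,0,0,-281,138,-51,0],[0,0,0,-281,138,-51,0],[0,0,0,-281,138,-51,0],[0,0,0,-281,138,-51,0],[0,0,0,-281,138,-51,0],[0,0,0,-281,138,-51,0]]' >/dev/null
python3 -m handwheel '[[0,0,0,0,0,0,0],[0,0,0,0,0,0,0],[0,0,0,0,0,0,0]]' >/dev/null
python3 -c "
from h import *
st();c=cam('wrist');save(c,'w2.png');np.savez('w2.npz',**c)"
```

```text
r2 (array([ 0.42191138, -0.27181892, 14.51889929]), np.float64(0.7684481648422409), 746)
r1 (array([ 0.43408151, -0.14817668, 33.86959188]), np.float64(0.7351235614238558), 515)
s2 (array([ 0.4212266 ,  0.00817857, -0.74021161]), np.float64(0.724527049452373), 410)
s1 (array([  0.43486997,   0.1135898 , -25.10323512]), np.float64(0.7384615384615385), 582)
t2.67 [0.6984 0.1023 0.3007] ang-179.66 F [-0.3 -0.1  0.9] w90.8 mm g0.0 q6 -1.45
```

View pics/w2.png

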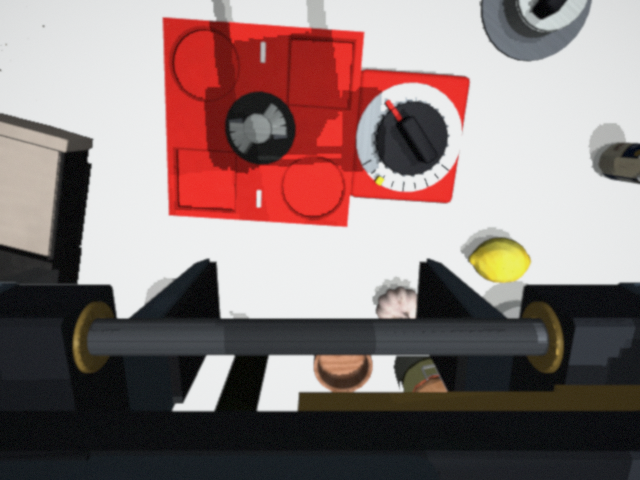

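Run:
```python
from h import *
c=dict(np.load('w2.npz')); f=c['frame'].astype(int)
m=((f[:,:,0]>70)&(f[:,:,0]>2*f[:,:,1])&(f[:,:,0]>2*f[:,:,2])).astype(np.uint8); m[250:]=0
n,lab,st_,_=cv2.connectedComponentsWithStats(m); k=1+st_[1:,4].argmax(); m=(lab==k).astype(np.uint8)
cs,_=cv2.findContours(m,cv2.RETR_EXTERNAL,cv2.CHAIN_APPROX_NONE); S=4
M=cv2.resize(cv2.drawContours(np.zeros_like(m),cs,-1,1,-1),(0,0),fx=S,fy=S,interpolation=cv2.INTER_NEAREST)
def box(x0,x1,y0,y1): return np.array([[x,y,z] for x in(x0,x1) for y in(y0,y1) for z in(0,.04)])
def draw(p):
    r=p[2]; h=np.zeros_like(M)
    for b in(box(-.097,.097,-.097,.097),box(p[3]-.065,p[3]+.065,.096,.208)):
        q=b.copy(); q[:,0]=p[0]+b[:,0]*np.cos(r)-b[:,1]*np.sin(r); q[:,1]=p[1]+b[:,0]*np.sin(r)+b[:,1]*np.cos(r)
        P=(np.array([proj(c,t) for t in q])+.5)*S
        cv2.fillConvexPoly(h,cv2.convexHull((P*16).round().astype(np.int32)),1,shift=4)
    return h
cost=lambda p:1-(draw(p)&M).sum()/(draw(p)|M).sum()
p0=np.array([.618,.04,-.04,0.])
s=minimize(cost,p0,method='Nelder-Mead',options=dict(initial_simplex=[p0]+[p0+np.eye(4)[i]*[.008,.008,.05,.01][i] for i in range(4)],xatol=1e-5,fatol=1e-6))
p=s.x; print('maker',p[:2].round(4),np.degrees(p[2]).round(2),'off',p[3].round(4),'IoU',1-s.fun)
def mk(u,v,z):
    w=ray(c,u,v,z)[:2]-p[:2]; r=p[2]; return (np.array([[np.cos(r),np.sin(r)],[-np.sin(r),np.cos(r)]])@w).round(4)
for n,u,v in[('str',263,52),('str',258.5,198),('wellRn',205,64),('wellSn',321,73),('wellSf',206,181),('wellRf',313,187)]: print(n,mk(u,v,.04))
print('hubtop',mk(262,124,.066),'ptr',mk(388,101,.05),'rider',mk(380,181,.055))
print('wheelbar',[x for x in fitbar(c,420,146,.046,.014,.056,.088,(40,30,50),thr=60)])
c1=dict(np.load('w1.npz'));i=c1['frame']
t=[cv2.resize(i[v-45:v+45,u-50:u+50,::-1],(400,300),interpolation=cv2.INTER_CUBIC) for u,v in[(90,210),(210,217),(366,208),(468,218)]]
cv2.imwrite('pics/z1.png',np.vstack([np.hstack(t[:2]),np.hstack(t[2:])]))
```

```text
maker [0.6222 0.043 ] -3.49 off 0.0009 IoU 0.7961344119897928
str [-0.0725  0.0001]
str [ 0.0715 -0.0002]
wellRn [-0.0578 -0.0565]
wellSn [-0.0572  0.0579]
wellSf [ 0.0571 -0.0561]
wellRf [0.0559 0.0571]
hubtop [-0.0046  0.0047] ptr [-0.0347  0.1252] rider [0.0432 0.1249]
wheelbar [array([ 0.62954711,  0.20181818, -0.38420934]), np.float64(0.3214737429984067), 3802]
```

View pics/z1.png

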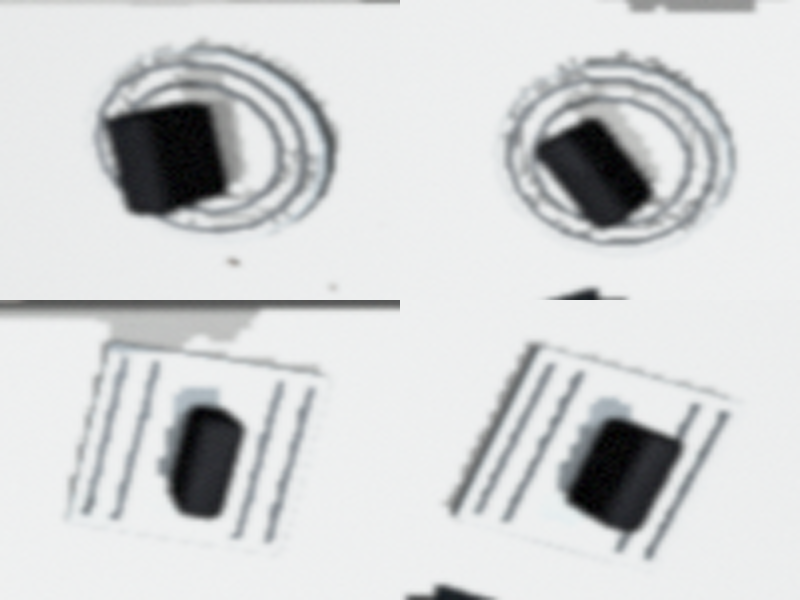

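Run:
```python
from h import *
c=dict(np.load('w1.npz'))
for n,u,v in[('r2',80,212),('r1',208,223),('s2',368,212),('s1',474,224)]:
  for t in(110,140):
    p,i,a=fitbar(c,u,v,.030,.012,.010,.040,(-30,-10,10,30),thr=t,win=30); print(n,t,p.round(4),round(i,3),a)
def w(u,v,ou,ov): return ray(c,ou-50+u/4,ov-45+v/3.333,.01)
for a,b in[((125,60),(85,215)),((280,80),(238,238))]:
    d=w(*b,366,208)-w(*a,366,208); print('s2',np.degrees(np.arctan2(d[1],d[0])))
for a,b in[((150,65),(78,212)),((328,105),(248,258))]:
    d=w(*b,468,218)-w(*a,468,218); print('s1',np.degrees(np.arctan2(d[1],d[0])))
print('s2 c',sum(w(*k,366,208) for k in[(107,45),(327,75),(67,218),(283,255)])/4)
print('s1 c',sum(w(*k,468,218) for k in[(135,45),(338,100),(50,213),(250,268)])/4)
print('r1 c',w(220,148,210,217),'r2',w(215,140,90,210))
```

```text
r2 110 [ 0.4221 -0.2716 12.8745] 0.831 813
r2 140 [ 0.4218 -0.2714  7.0723] 0.887 881
r1 110 [ 0.4336 -0.1479 32.7665] 0.807 566
r1 140 [ 0.4339 -0.148  30.6185] 0.86 614
s2 110 [ 0.4217  0.0077 -6.0881] 0.791 456
s2 140 [ 4.2070e-01  7.5000e-03 -9.7067e+00] 0.858 504
s1 110 [  0.4349   0.114  -26.0037] 0.8 631
s1 140 [  0.4345   0.1135 -21.9853] 0.875 701
s2 -11.122935601790834
s2 -10.042708049975795
s1 -17.58933436532564
s1 -17.33835320842858
s2 c [0.42138476 0.00856477 0.01      ]
s1 c [0.43443504 0.113295   0.01      ]
r1 c [ 0.43016316 -0.14527528  0.01      ] r2 [ 0.42034539 -0.26841201  0.01      ]
```

```bash
python3 -c "
from h import *
go(.4345,.1135,.25,162.5)"
```

```text
row [-0.  -0.1 17.8] [263.7  13.2  51.4]
```

```bash
python3 -m handwheel '[[0,0,18,264,13,51,0],[0,0,18,264,13,51,0],[0,0,18,264,13,51,0],[0,0,18,264,13,51,0],[0,0,18,264,13,51,0],[0,0,18,264,13,51,0],[0,0,18,264,13,51,0],[0,0,18,264,13,51,0]]' >/dev/null
python3 -m handwheel '[[0,0,0,0,0,0,0],[0,0,0,0,0,0,0],[0,0,0,0,0,0,0]]' >/dev/null
cat >> h.py <<'E'
def look(x,y,z,L=.030,W=.012,z0=.010,z1=.040,angs=(-25,0,25),thr=140,win=30):
    "fit the bar expected near x,y; print plate pose"
    st(); c=cam('wrist'); u,v=proj(c,[x,y,z]); p=c['frame'].max(2); 
    y0,x0=int(v)-12,int(u)-12; k=cv2.GaussianBlur(p,(7,7),0)[y0:y0+25,x0:x0+25]; i=np.unravel_index(k.argmin(),k.shape)
    q,iou,a=fitbar(c,x0+i[1],y0+i[0],L,W,z0,z1,angs,thr,win); print('bar',q.round(4),'iou',round(iou,3),a); return q,c
E
python3 -c "
from h import *
q,c=look(.4345,.1135,.025)
go(q[0],q[1],.10,162.5)"
```

```text
t3.63 [0.437  0.1129 0.2505] ang162.20 F [ 0.1 -0.4  0.6] w91.2 mm g0.0 q6 -1.03
bar [  0.436    0.1137 -17.3048] iou 0.93 416
row [ 0.   0.1 -0.3] [  1.4   0.4 150.2]
```

```bash
python3 -m handwheel '[[0,0,0,1,0,150,0],[0,0,0,1,0,150,0],[0,0,0,1,0,150,0],[0,0,0,1,0,150,0],[0,0,0,1,0,170,0],[0,0,0,1,0,190,0],[0,0,0,1,0,210,0],[0,0,0,1,0,226,0]]' >/dev/null
python3 -m handwheel '[[0,0,0,0,0,0,0],[0,0,0,0,0,0,0]]' >/dev/null
python3 -c "
from h import *
st();go(.436,.1135,.024,162.5)"
```

```text
t4.52 [0.4352 0.1131 0.0232] ang162.21 F [-0.7 -0.6  0. ] w91.1 mm g0.0 q6 -1.03
row [-0.1 -0.1 -0.3] [-0.6  0.6 -0.8]
```

Close, lift, and transfer.

```bash
python3 -m handwheel '[[0,0,0,0,0,-1,255],[0,0,0,0,0,-1,255],[0,0,0,0,0,-1,255],[0,0,0,0,0,-1,255],[0,0,0,0,0,-1,255],[0,0,0,0,0,-1,255],[0,0,0,0,0,-1,255],[0,0,0,0,0,-1,255]]'
python3 -m handwheel '[[0,0,0,0,0,-20,255],[0,0,0,0,0,-60,255],[0,0,0,0,0,-100,255],[0,0,0,0,0,-100,255],[0,0,0,0,0,-100,255],[0,0,0,0,0,-100,255],[0,0,0,0,0,-100,255]]' >/dev/null
python3 -c "
from h import *
st();c=cam('wrist');save(c,'w3.png');go(.5683,.1039,.12,176.5)"
```

```text
time: 5.18
position: [0.4348, 0.1133, 0.025]
eef_rot: [0.0, 0.154, 0.988, 0.0]
ft_force: [-0.6, -0.6, -0.4]
width: 0.447
grasp_force: 0.0
t5.77 [0.4336 0.113  0.1236] ang162.23 F [-0.3 -0.3  0.7] w0.8 mm g0.0 q6 -1.03
row [ -0.1  -0.2 -14.3] [-131.    32.5    3. ]
```

View pics/w3.png

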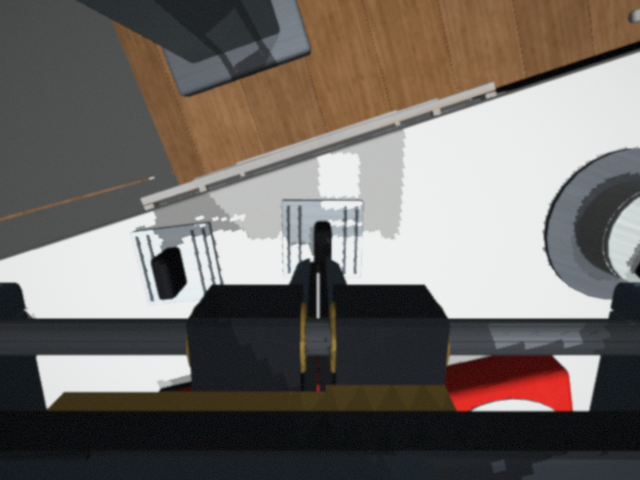

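The lift went up empty because the fingers had not closed yet; the plate still lies at (322,237). I'll set a partial opening, check the pose and descend again.

```bash
python3 -m handwheel '[[0,0,0,0,0,-60,120],[0,0,0,0,0,-60,120],[0,0,0,0,0,-60,120],[0,0,0,0,0,-60,120],[0,0,0,0,0,-60,120],[0,0,0,0,0,-60,120],[0,0,0,0,0,-60,120],[0,0,0,0,0,-60,120]]' 
python3 -c "
from h import *
q,c=look(.4345,.1135,.025);go(q[0],q[1],.025,162.5)"
```

```text
time: 6.48
position: [0.4343, 0.1131, 0.1839]
eef_rot: [-0.001, 0.154, 0.988, -0.0]
ft_force: [0.4, 0.8, -0.0]
width: 0.526
grasp_force: 0.0
t6.48 [0.4343 0.1131 0.1839] ang162.23 F [ 0.4  0.8 -0. ] w47.9 mm g0.0 q6 -1.03
bar [  0.4361   0.1137 -17.8117] iou 0.938 553
row [-0.  -0.1 -0.3] [ -1.6   1.1 159.2]
```

```bash
python3 -m handwheel '[[0,0,0,-1,0,80,120],[0,0,0,-1,0,110,120],[0,0,0,-1,0,140,120],[0,0,0,-1,0,159,120],[0,0,0,-1,0,159,255],[0,0,0,-1,0,159,255],[0,0,0,-1,0,159,255],[0,0,0,-1,0,159,255]]' >/dev/null
python3 -m handwheel '[[0,0,0,0,0,0,255],[0,0,0,0,0,0,255],[0,0,0,0,0,0,255],[0,0,0,0,0,0,255]]'
python3 -m handwheel '[[0,0,0,0,0,-20,255],[0,0,0,0,0,-60,255],[0,0,0,0,0,-90,255],[0,0,0,0,0,-90,255],[0,0,0,0,0,-90,255],[0,0,0,0,0,-90,255]]' >/dev/null
python3 -c "
from h import *
st();c=cam('wrist');np.savez('w4.npz',**c);go(.5683,.1039,.12,176.5)"
```

```text
time: 7.53
position: [0.4361, 0.1131, 0.0264]
eef_rot: [0.0, 0.154, 0.988, 0.0]
ft_force: [-0.3, 0.3, 2.2]
width: 0.127
grasp_force: 30.0
t8.03 [0.4349 0.1127 0.1153] ang162.23 F [ 0.   0.5 -1.3] w11.9 mm g30.0 q6 -1.03
row [ -0.1  -0.2 -14.3] [-130.    32.5   -5.6]
```

```bash
python3 -m handwheel '[[0,0,-14,-40,10,-6,255],[0,0,-14,-80,20,-6,255],[0,0,-14,-130,33,-6,255],[0,0,-14,-130,33,-6,255],[0,0,-14,-130,33,-6,255],[0,0,-14,-130,33,-6,255],[0,0,-14,-130,33,-6,255]]' 
python3 -c "
from h import *
st();go(.5683,.1039,.066,176.5);c=cam('wrist');save(c,'w5.png')"
```

```text
time: 8.67
position: [0.5674, 0.1046, 0.1204]
eef_rot: [-0.002, 0.033, 0.999, -0.0]
ft_force: [-0.4, 0.6, -0.9]
width: 0.129
grasp_force: 30.0
t8.67 [0.5674 0.1046 0.1204] ang176.23 F [-0.4  0.6 -0.9] w11.7 mm g30.0 q6 -1.34
row [-0.  -0.3 -0.3] [-1.2 -0.6 54.4]
```

View pics/w5.png

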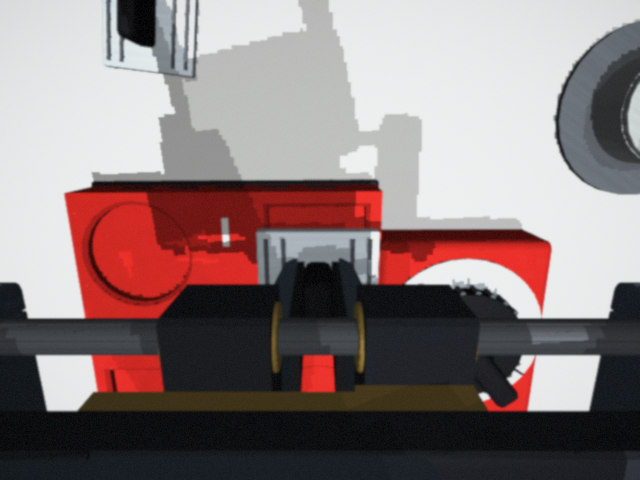

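Run:
```python
from h import *
c=cam('wrist');st()
for u,v,z in[(267,205,.04),(370,204,.04),(257,231,.104),(380,231,.104)]: print(ray(c,u,v,z).round(4))
go(.5683,.1039,.046,176.5)
```

```text
t8.77 [0.5678 0.1048 0.1214] ang176.25 F [-0.4 -0.6 -0.9] w12.1 mm g30.0 q6 -1.34
[0.5354 0.0749 0.04  ]
[0.539  0.1382 0.04  ]
[0.5363 0.0782 0.104 ]
[0.54   0.1347 0.104 ]
row [-0.  -0.1 -0.3] [-0.7 -0.8 75.4]
```

```bash
python3 -m handwheel '[[0,0,0,-1.5,-0.5,20,255],[0,0,0,-1.5,-0.5,35,255],[0,0,0,-1.5,-0.5,45,255],[0,0,0,-1.5,-0.5,52,255],[0,0,0,-1.5,-0.5,56,255],[0,0,0,-1.5,-0.5,60,255],[0,0,0,-1.5,-0.5,63,255],[0,0,0,-1.5,-0.5,64,255]]'
```

```text
time: 9.43
position: [0.5713, 0.1042, 0.0584]
eef_rot: [0.0, 0.033, 0.999, 0.0]
ft_force: [-1.8, -0.2, 7.7]
width: 0.129
grasp_force: 30.0
```

```bash
python3 -m handwheel '[[0,0,0,0,0,1,150],[0,0,0,0,0,1,150],[0,0,0,0,0,1,150],[0,0,0,0,0,0,150],[0,0,0,0,0,0,150]]' 
python3 -m handwheel '[[0,0,0,0,0,-20,120],[0,0,0,0,0,-60,120],[0,0,0,0,0,-100,120],[0,0,0,0,0,-130,120],[0,0,0,0,0,-160,120],[0,0,0,0,0,-190,120],[0,0,0,0,0,-190,120],[0,0,0,0,0,-190,120]]' >/dev/null
python3 -c "
from h import *
look(.569,.1043,.057,z0=.042,z1=.072);go(.4215,.008,.20,169.5)"
```

```text
time: 9.85
position: [0.5714, 0.1041, 0.0583]
eef_rot: [0.0, 0.033, 0.999, 0.0]
ft_force: [0.2, -0.9, -0.2]
width: 0.41
grasp_force: 0.0
t10.52 [0.572  0.1043 0.25  ] ang176.23 F [-0.5  0.1 -1. ] w48.2 mm g0.0 q6 -1.34
bar [ 0.5712  0.1028 -3.5442] iou 0.933 453
row [0.  0.  6.7] [ 142.9 -105.7   48. ]
```

```bash
python3 -m handwheel '[[0,0,7,143,-106,48,120],[0,0,7,143,-106,48,120],[0,0,7,143,-106,48,120],[0,0,7,143,-106,48,120],[0,0,7,143,-106,48,120],[0,0,7,143,-106,48,120],[0,0,7,143,-106,48,120],[0,0,7,143,-106,48,120]]' >/dev/null
python3 -c "
from h import *
q,c=look(.4215,.008,.025);go(q[0],q[1],.025,180+q[2])"
```

```text
t11.23 [0.4223 0.008  0.1997] ang169.23 F [-0.6  0.7 -0.9] w47.9 mm g0.0 q6 -1.39
bar [ 4.21500e-01  7.70000e-03 -1.06779e+01] iou 0.934 514
row [ 0.   0.  -0.1] [  1.1  -0.8 174.8]
```

```bash
python3 -m handwheel '[[0,0,0,1,-1,60,120],[0,0,0,1,-1,100,120],[0,0,0,1,-1,130,120],[0,0,0,1,-1,155,120],[0,0,0,1,-1,175,120],[0,0,0,1,-1,175,255],[0,0,0,1,-1,175,255],[0,0,0,1,-1,175,255]]' >/dev/null
python3 -m handwheel '[[0,0,0,0,0,0,255],[0,0,0,0,0,0,255],[0,0,0,0,0,0,255],[0,0,0,0,0,0,255],[0,0,0,0,0,0,255]]'
python3 -m handwheel '[[0,0,0,0,0,-20,255],[0,0,0,0,0,-60,255],[0,0,0,0,0,-110,255],[0,0,0,0,0,-110,255],[0,0,0,0,0,-110,255],[0,0,0,0,0,-110,255]]' >/dev/null
python3 -c "
from h import *
st();go(.677,-.0172,.15,176.5)"
```

```text
time: 12.37
position: [0.4206, 0.007, 0.0252]
eef_rot: [0.0, 0.094, 0.996, 0.0]
ft_force: [0.4, 1.0, -0.3]
width: 0.13
grasp_force: 30.0
t12.87 [0.4197 0.0069 0.1346] ang169.22 F [-0.6  0.1 -1.9] w11.9 mm g30.0 q6 -1.39
row [ 0.  -0.  -7.3] [-257.3   24.4  -15.4]
```

```bash
python3 -m handwheel '[[0,0,-7,-256,24,-15,255],[0,0,-7,-256,24,-15,255],[0,0,-7,-256,24,-15,255],[0,0,-7,-256,24,-15,255],[0,0,-7,-256,24,-15,255],[0,0,-7,-256,24,-15,255],[0,0,-7,-256,24,-15,255],[0,0,-7,-256,24,-15,255]]' >/dev/null
python3 -m handwheel '[[0,0,0,0,0,0,255],[0,0,0,0,0,0,255]]' 
python3 -c "
from h import *
st();go(.676,-.0172,.057,176.5);c=cam('wrist');save(c,'w6.png')"
```

```text
time: 13.7
position: [0.6738, -0.0171, 0.148]
eef_rot: [-0.003, 0.033, 0.999, 0.0]
ft_force: [0.3, -0.1, -0.4]
width: 0.129
grasp_force: 30.0
t13.70 [ 0.6738 -0.0171  0.148 ] ang176.23 F [ 0.3 -0.1 -0.4] w11.7 mm g30.0 q6 -1.55
row [ 0.  -0.3 -0.3] [-2.6  0.1 91. ]
```

View pics/w6.png

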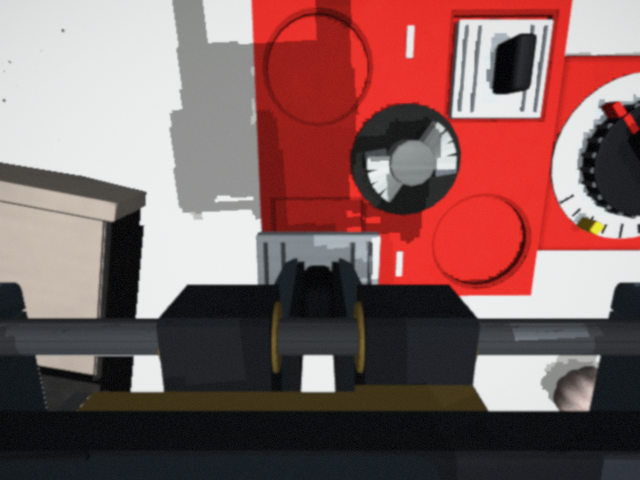

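Run:
```python
from h import *
c=cam('wrist');st()
for u,v,z in[(272,198,.04),(364,198,.04),(257,234,.133),(380,234,.133),(452,10,.04),(560,14,.04),(402,264,.04),(409,42,.04)]: print(ray(c,u,v,z).round(4))
```

```text
t13.80 [ 0.6744 -0.0171  0.1495] ang176.24 F [ 0.6 -0.5 -1.4] w11.8 mm g30.0 q6 -1.55
[ 0.6421 -0.0469  0.04  ]
[0.6462 0.0159 0.04  ]
[ 0.644  -0.0435  0.133 ]
[0.6477 0.0127 0.133 ]
[0.5343 0.0735 0.04  ]
[0.5409 0.1394 0.04  ]
[0.6955 0.0412 0.04  ]
[0.5505 0.0473 0.04  ]
```

```bash
python3 -m handwheel '[[0,0,0,-1.5,0,35,255],[0,0,0,-1.5,0,60,255],[0,0,0,-1.5,0,75,255],[0,0,0,-1.5,0,82,255],[0,0,0,-1.5,0,86,255],[0,0,0,-1.5,0,90,255],[0,0,0,-1.5,0,92,255],[0,0,0,-1.5,0,93,255]]'
```

```text
time: 14.47
position: [0.6773, -0.0174, 0.0577]
eef_rot: [-0.0, 0.033, 0.999, 0.0]
ft_force: [-2.9, -0.2, 0.9]
width: 0.13
grasp_force: 30.0
```

Seated by height (0.0577 against about 0.0572). Press slightly, release, lift, and go to round plate 1.

```bash
python3 -m handwheel '[[0,0,0,0,0,1,255],[0,0,0,0,0,1,255],[0,0,0,0,0,1,150],[0,0,0,0,0,1,150],[0,0,0,0,0,1,150],[0,0,0,0,0,0,150],[0,0,0,0,0,0,150]]' 
python3 -m handwheel '[[0,0,0,0,0,-20,120],[0,0,0,0,0,-60,120],[0,0,0,0,0,-100,120],[0,0,0,0,0,-140,120],[0,0,0,0,0,-150,120],[0,0,0,0,0,-150,120],[0,0,0,0,0,-150,120],[0,0,0,0,0,-150,120]]' >/dev/null
python3 -c "
from h import *
look(.676,-.0174,.057,z0=.042,z1=.072);go(.4338,-.148,.20,208)"
```

```text
time: 15.05
position: [0.6783, -0.0175, 0.0572]
eef_rot: [0.001, 0.033, 0.999, 0.0]
ft_force: [0.2, -0.4, 0.4]
width: 0.413
grasp_force: 0.0
t15.72 [ 0.6766 -0.0174  0.2045] ang176.23 F [-0.7  1.3 -0.2] w48.0 mm g0.0 q6 -1.55
bar [ 0.6781 -0.0182 -3.4603] iou 0.928 540
row [  0.1  -0.3 -31.8] [ 233.6 -146.3    5.3]
```

```bash
python3 -m handwheel '[[0,0,-30,234,-146,5,120],[0,0,-30,234,-146,5,120],[0,0,-30,234,-146,5,120],[0,0,-30,234,-146,5,120],[0,0,-30,234,-146,5,120],[0,0,-30,234,-146,5,120],[0,0,-30,234,-146,5,120],[0,0,-30,234,-146,5,120]]' >/dev/null
python3 -m handwheel '[[0,0,0,0,0,0,120],[0,0,0,0,0,0,120]]' >/dev/null
python3 -c "
from h import *
q,c=look(.4338,-.148,.025);go(q[0],q[1],.025,180+q[2])"
```

```text
t16.60 [ 0.4351 -0.1476  0.2011] ang-153.79 F [ 0.7 -0.5 -0.1] w48.3 mm g0.0 q6 -2.38
bar [ 0.4261 -0.144  28.7851] iou 0.906 542
row [ 0.  -0.  -2.5] [  6.9   7.  176.3]
```

```bash
python3 -m handwheel '[[0,0,-2,7,7,60,120],[0,0,-2,7,7,60,120],[0,0,-2,7,7,60,120],[0,0,-2,7,7,60,120]]' >/dev/null
python3 -c "
from h import *
q,c=look(.4261,-.144,.025);save(c,'w7.png');go(q[0],q[1],.025,180+q[2]);q,c=look(.4261,-.144,.025,thr=110)"
```

```text
t16.98 [ 0.4259 -0.1439  0.1412] ang-151.70 F [ 1.  -0.3  0.1] w47.8 mm g0.0 q6 -2.42Traceback (most recent call last):
  File "<string>", line 3, in <module>
    q,c=look(.4261,-.144,.025);save(c,'w7.png');go(q[0],q[1],.025,180+q[2]);q,c=look(.4261,-.144,.025,thr=110)
        ~~~~^^^^^^^^^^^^^^^^^^
  File "h.py", line 42, in look
    q,iou,a=fitbar(c,x0+i[1],y0+i[0],L,W,z0,z1,angs,thr,win); print('bar',q.round(4),'iou',round(iou,3),a); return q,c
            ~~~~~~^^^^^^^^^^^^^^^^^^^^^^^^^^^^^^^^^^^^^^^^^^
  File "h.py", line 25, in fitbar
    m=(lab==lab[v-y0,u-x0]).astype(np.uint8); assert roi[v-y0,u-x0]<thr,'seed'
                                                     ^^^^^^^^^^^^^^^^^^
AssertionError: seed
```

```bash
python3 -c "
from h import *
c=cam('wrist');save(c,'w7.png');np.savez('w7.npz',**c);print(proj(c,[.4261,-.144,.025]),proj(c,[.4338,-.148,.025]))"
```

```text
[318.82728685 236.15775827] [308.94763364 242.65963064]
```

View pics/w7.png

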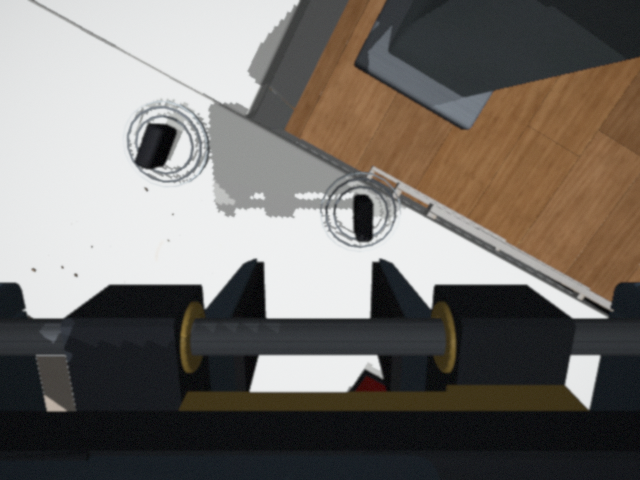

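Round plate 1 has been knocked; its bar is now at pixel (363,218), close to the front edge. I'll refit it.

```bash
python3 -c "
from h import *
c=cam('wrist')
p=ray(c,363,218,.025);print(p)
q,c=look(p[0],p[1],.025);go(q[0],q[1],.12,180+q[2])"
```

```text
[ 0.39997811 -0.12280228  0.025     ]
t17.13 [ 0.4272 -0.1448  0.1432] ang-151.73 F [-0.1  0.7  0.8] w48.2 mm g0.0 q6 -2.42
bar [ 0.3993 -0.1232 31.4018] iou 0.938 834
row [-0.1  0.1 -3.1] [14.2 32.2 23.2]
```

```bash
python3 -m handwheel '[[0,0,0,14,32,23,120],[0,0,0,14,32,23,120],[0,0,0,14,32,23,120],[0,0,0,14,32,23,120]]' >/dev/null
python3 -c "
from h import *
q,c=look(.3993,-.1232,.025);go(q[0],q[1],.025,208.3)"
```

```text
t17.52 [ 0.3992 -0.1234  0.12  ] ang-151.75 F [-0.3 -0.6  0.4] w48.2 mm g0.0 q6 -2.39
bar [ 0.3992 -0.1233 28.0974] iou 0.942 953
row [-0.2  0.2 -0.1] [ 0.7  1.  95.3]
```

```bash
python3 -m handwheel '[[0,0,0,0.5,0.5,30,120],[0,0,0,0.5,0.5,60,120],[0,0,0,0.5,0.5,80,120],[0,0,0,0.5,0.5,95,120],[0,0,0,0.5,0.5,95,255],[0,0,0,0.5,0.5,95,255],[0,0,0,0.5,0.5,95,255],[0,0,0,0.5,0.5,95,255]]' >/dev/null
python3 -m handwheel '[[0,0,0,0,0,0,255],[0,0,0,0,0,0,255],[0,0,0,0,0,0,255],[0,0,0,0,0,0,255],[0,0,0,0,0,0,255]]'
python3 -m handwheel '[[0,0,0,0,0,-20,255],[0,0,0,0,0,-60,255],[0,0,0,0,0,-110,255],[0,0,0,0,0,-110,255],[0,0,0,0,0,-110,255],[0,0,0,0,0,-110,255]]' >/dev/null
python3 -c "
from h import *
st();go(.5620,-.0097,.12,176.5)"
```

```text
time: 18.65
position: [0.3979, -0.1231, 0.0248]
eef_rot: [0.001, -0.244, 0.97, -0.001]
ft_force: [-0.0, -0.5, 6.4]
width: 0.128
grasp_force: 30.0
t19.15 [ 0.3966 -0.1225  0.1336] ang-151.77 F [ 0.7 -0.5 -0.9] w11.8 mm g30.0 q6 -2.39
row [ 0.  -0.  31.7] [-199.1   21.2   13.5]
```

```bash
python3 -m handwheel '[[0,0,32,-198,21,13,255],[0,0,32,-198,21,13,255],[0,0,32,-198,21,13,255],[0,0,32,-198,21,13,255],[0,0,32,-198,21,13,255],[0,0,32,-198,21,13,255],[0,0,32,-198,21,13,255],[0,0,32,-198,21,13,255]]' >/dev/null
python3 -m handwheel '[[0,0,0,0,0,0,255],[0,0,0,0,0,0,255]]' 
python3 -c "
from h import *
st();go(.5607,-.0099,.057,176.5);c=cam('wrist');save(c,'w8.png')"
```

```text
time: 19.98
position: [0.5603, -0.0113, 0.1203]
eef_rot: [-0.001, 0.033, 0.999, -0.0]
ft_force: [-0.1, -0.1, -1.6]
width: 0.13
grasp_force: 30.0
t19.98 [ 0.5603 -0.0113  0.1203] ang176.18 F [-0.1 -0.1 -1.6] w11.8 mm g30.0 q6 -1.54
row [-0.  -0.1 -0.3] [-0.5  1.5 63.3]
```

View pics/w8.png

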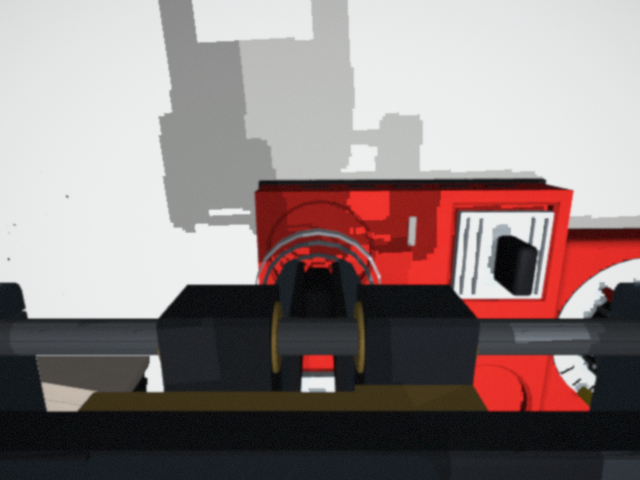

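```bash
python3 -m handwheel '[[0,0,0,-0.5,1.5,25,255],[0,0,0,-0.5,1.5,40,255],[0,0,0,-0.5,1.5,48,255],[0,0,0,-0.5,1.5,54,255],[0,0,0,-0.5,1.5,58,255],[0,0,0,-0.5,1.5,61,255],[0,0,0,-0.5,1.5,63,255],[0,0,0,-0.5,1.5,64,255]]'
python3 -m handwheel '[[0,0,0,0,0,1,255],[0,0,0,0,0,1,255]]'
```

```text
time: 20.7
position: [0.5626, -0.0092, 0.0572]
eef_rot: [0.0, 0.033, 0.999, 0.0]
ft_force: [-0.7, -0.2, -0.7]
width: 0.129
grasp_force: 30.0
time: 20.87
position: [0.5627, -0.0091, 0.0568]
eef_rot: [0.001, 0.033, 0.999, 0.0]
ft_force: [-0.6, -0.7, 1.9]
width: 0.129
grasp_force: 30.0
```

Seated. Release and go to round plate 2.

```bash
python3 -m handwheel '[[0,0,0,0,0,0,150],[0,0,0,0,0,0,150],[0,0,0,0,0,0,150],[0,0,0,0,0,0,150],[0,0,0,0,0,0,150]]' 
python3 -m handwheel '[[0,0,0,0,0,-20,120],[0,0,0,0,0,-60,120],[0,0,0,0,0,-100,120],[0,0,0,0,0,-140,120],[0,0,0,0,0,-150,120],[0,0,0,0,0,-150,120],[0,0,0,0,0,-150,120],[0,0,0,0,0,-150,120]]' >/dev/null
python3 -c "
from h import *
look(.562,-.0095,.057,z0=.042,z1=.072);go(.4215,-.2714,.20,185)"
```

```text
time: 21.28
position: [0.5623, -0.0091, 0.0559]
eef_rot: [0.0, 0.033, 0.999, 0.0]
ft_force: [1.2, 0.2, 0.6]
width: 0.405
grasp_force: 0.0
t21.95 [ 0.561  -0.009   0.2038] ang176.23 F [ 0.1 -1.2  0.1] w48.3 mm g0.0 q6 -1.54
bar [ 0.5631 -0.01   -0.9162] iou 0.943 613
row [ 0.  -0.3 -8.8] [ 121.9 -270.9    4.2]
```

```bash
python3 -m handwheel '[[0,0,-9,122,-271,4,120],[0,0,-9,122,-271,4,120],[0,0,-9,122,-271,4,120],[0,0,-9,122,-271,4,120],[0,0,-9,122,-271,4,120],[0,0,-9,122,-271,4,120],[0,0,-9,122,-271,4,120],[0,0,-9,122,-271,4,120]]' >/dev/null
python3 -m handwheel '[[0,0,0,0,0,0,120],[0,0,0,0,0,0,120]]' >/dev/null
python3 -c "
from h import *
q,c=look(.4215,-.2714,.025);go(q[0],q[1],.025,180+q[2])"
```

```text
t22.83 [ 0.4223 -0.271   0.2006] ang-174.86 F [0.2 0.6 0.3] w48.1 mm g0.0 q6 -2.26
bar [ 0.4222 -0.2719  4.8343] iou 0.942 503
row [ 0.1 -0.1  0.4] [  0.5  -1.8 175.9]
```

```bash
python3 -m handwheel '[[0,0,0,0,-1,60,120],[0,0,0,0,-1,100,120],[0,0,0,0,-1,130,120],[0,0,0,0,-1,155,120],[0,0,0,0,-1,176,120],[0,0,0,0,-1,176,255],[0,0,0,0,-1,176,255],[0,0,0,0,-1,176,255]]' >/dev/null
python3 -m handwheel '[[0,0,0,0,0,0,255],[0,0,0,0,0,0,255],[0,0,0,0,0,0,255],[0,0,0,0,0,0,255],[0,0,0,0,0,0,255]]'
python3 -m handwheel '[[0,0,0,0,0,-20,255],[0,0,0,0,0,-60,255],[0,0,0,0,0,-110,255],[0,0,0,0,0,-120,255],[0,0,0,0,0,-120,255],[0,0,0,0,0,-120,255]]' >/dev/null
python3 -c "
from h import *
st();go(.682,.0968,.15,176.5)"
```

```text
time: 23.97
position: [0.423, -0.2723, 0.0264]
eef_rot: [0.0, -0.045, 0.999, 0.0]
ft_force: [1.1, 2.3, 4.0]
width: 0.129
grasp_force: 30.0
t24.47 [ 0.4229 -0.2728  0.1466] ang-174.78 F [-0.9  0.6 -2.1] w12.0 mm g30.0 q6 -2.26
row [-0.1  0.1  8.7] [-291.7  344.5   -3.5]
```

```bash
python3 -m handwheel '[[0,0,0,-146,172,-5,255],[0,0,0,-146,172,-5,255],[0,0,0,-146,172,-5,255],[0,0,0,-146,172,-5,255],[0,0,0,-146,172,-5,255],[0,0,0,-146,172,-5,255],[0,0,0,-146,172,-5,255]]' >/dev/null
python3 -m handwheel '[[0,0,9,-146,172,0,255],[0,0,9,-146,172,0,255],[0,0,9,-146,172,0,255],[0,0,9,-146,172,0,255],[0,0,9,-146,172,0,255],[0,0,9,-146,172,0,255],[0,0,9,-146,172,0,255],[0,0,9,-146,172,0,255]]' >/dev/null
python3 -m handwheel '[[0,0,0,0,0,0,255],[0,0,0,0,0,0,255]]' >/dev/null
python3 -c "
from h import *
st();go(.683,.0968,.058,176.5)"
```

```text
t25.88 [0.6811 0.0948 0.1502] ang176.13 F [-0.1  0.7 -0.8] w11.5 mm g30.0 q6 -1.38
row [-0.1 -0.1 -0.4] [-2.   2.3 92.1]
```

```bash
python3 -m handwheel '[[0,0,0,-2,2,35,255],[0,0,0,-2,2,60,255],[0,0,0,-2,2,75,255],[0,0,0,-2,2,82,255],[0,0,0,-2,2,86,255],[0,0,0,-2,2,89,255],[0,0,0,-2,2,91,255],[0,0,0,-2,2,92,255]]'
python3 -m handwheel '[[0,0,0,0,0,1,255],[0,0,0,0,0,1,255]]'
```

```text
time: 26.55
position: [0.6848, 0.0982, 0.06]
eef_rot: [0.001, 0.033, 0.999, 0.0]
ft_force: [-1.2, -0.2, -0.0]
width: 0.127
grasp_force: 30.0
time: 26.72
position: [0.6846, 0.0984, 0.0586]
eef_rot: [0.001, 0.033, 0.999, -0.0]
ft_force: [-0.7, -0.4, 0.0]
width: 0.133
grasp_force: 30.0
```

```bash
python3 -m handwheel '[[0,0,0,0,0,2,255],[0,0,0,0,0,2,255],[0,0,0,0,0,2,255]]'
python3 -m handwheel '[[0,0,0,0,0,0,150],[0,0,0,0,0,0,150],[0,0,0,0,0,0,150],[0,0,0,0,0,0,150],[0,0,0,0,0,0,150]]' 
python3 -m handwheel '[[0,0,0,0,0,-20,120],[0,0,0,0,0,-60,120],[0,0,0,0,0,-100,120],[0,0,0,0,0,-140,120],[0,0,0,0,0,-190,120],[0,0,0,0,0,-220,120],[0,0,0,0,0,-220,120],[0,0,0,0,0,-220,120]]' >/dev/null
python3 -c "
from h import *
_,c=look(.682,.097,.057,z0=.042,z1=.072);save(c,'w9.png');go(.499,.308,.25,142)"
```

```text
time: 26.97
position: [0.6847, 0.0984, 0.0584]
eef_rot: [0.001, 0.033, 0.999, -0.0]
ft_force: [-2.5, -1.5, 8.7]
width: 0.127
grasp_force: 30.0
time: 27.38
position: [0.6844, 0.0986, 0.0557]
eef_rot: [-0.0, 0.033, 0.999, 0.0]
ft_force: [-0.2, -1.0, 0.3]
width: 0.409
grasp_force: 0.0
t28.05 [0.6855 0.0987 0.2791] ang176.23 F [ 0.5  0.6 -1.3] w48.3 mm g0.0 q6 -1.38
bar [ 0.6839  0.0973 -1.0713] iou 0.912 441
row [ 0.   0.  34.2] [198.8 196.8  26.1]
```

View pics/w9.png

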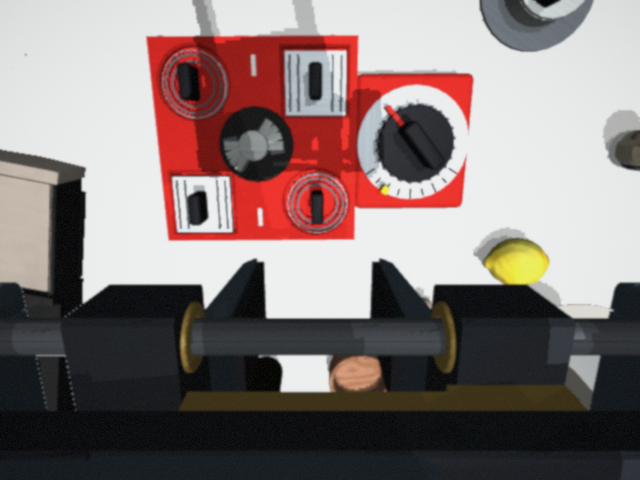

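All four plates look seated flat: bars at (188,82), (316,80), (198,208) and (317,205). The clamp is next.

```bash
python3 -m handwheel '[[0,0,34,199,197,26,120],[0,0,34,199,197,26,120],[0,0,34,199,197,26,120],[0,0,34,199,197,26,120],[0,0,34,199,197,26,120],[0,0,34,199,197,26,120],[0,0,34,199,197,26,120],[0,0,34,199,197,26,120]]' >/dev/null
python3 -m handwheel '[[0,0,0,0,0,0,120],[0,0,0,0,0,0,120]]' >/dev/null
python3 -c "
from h import *
from h import look
for t in (60,90,120):
    q,c=look(.499,.308,.055,.056,.016,.036,.066,(-38,-25,-50),thr=t,win=50)
go(q[0],q[1],.12,180+q[2])"
```

```text
t28.93 [0.4986 0.3076 0.2484] ang142.25 F [-0.7 -0.1  0.5] w48.3 mm g0.0 q6 -0.38
bar [  0.4949   0.3242 -34.7685] iou 0.823 1023
t28.98 [0.4991 0.3073 0.2487] ang142.18 F [ 0.1  0.1 -0.3] w48.2 mm g0.0 q6 -0.38
bar [  0.494    0.3246 -36.1181] iou 0.912 1147
t29.03 [0.4994 0.3071 0.2491] ang142.15 F [ 0.3  0.2 -0. ] w48.1 mm g0.0 q6 -0.38
bar [  0.4935   0.3248 -36.9636] iou 0.911 1266
row [-0.1 -0.  -0.9] [ 15.7  10.4 129.3]
```

```bash
python3 -m handwheel '[[0,0,0,15,10,110,120],[0,0,0,15,10,110,120],[0,0,0,15,10,110,120],[0,0,0,15,10,110,120],[0,0,0,15,10,110,120]]' >/dev/null
python3 -c "
from h import *
for t in (90,110):
    q,c=look(.494,.3247,.055,.056,.016,.036,.066,(-38,-25,-50),thr=t,win=75)
go(q[0],q[1],.05,180+q[2])"
```

```text
t29.50 [0.4932 0.3243 0.139 ] ang142.17 F [ 1.3 -0.  -0.8] w48.3 mm g0.0 q6 -0.35
bar [  0.4945   0.3247 -36.4972] iou 0.915 2308
t29.55 [0.4944 0.325  0.141 ] ang142.17 F [0.4 0.1 0.2] w48.5 mm g0.0 q6 -0.35
bar [  0.4946   0.3245 -36.3314] iou 0.928 2379
row [ 0.2  0.1 -1.5] [-0.3 -1.2 92. ]
```

```bash
python3 -m handwheel '[[0,0,-1.5,0,-1,40,120],[0,0,-1.5,0,-1,65,120],[0,0,-1.5,0,-1,80,120],[0,0,-1.5,0,-1,90,120],[0,0,-1.5,0,-1,90,255],[0,0,-1.5,0,-1,90,255],[0,0,-1.5,0,-1,90,255],[0,0,-1.5,0,-1,90,255]]' >/dev/null
python3 -m handwheel '[[0,0,0,0,0,0,255],[0,0,0,0,0,0,255],[0,0,0,0,0,0,255],[0,0,0,0,0,0,255],[0,0,0,0,0,0,255]]'
python3 -m handwheel '[[0,0,0,0,0,-20,255],[0,0,0,0,0,-60,255],[0,0,0,0,0,-110,255],[0,0,0,0,0,-120,255],[0,0,0,0,0,-120,255],[0,0,0,0,0,-120,255],[0,0,0,0,0,-120,255]]' >/dev/null
python3 -c "
from h import *
st();go(.623,.0435,.19,176.5)"
```

```text
time: 30.68
position: [0.4936, 0.3253, 0.0514]
eef_rot: [0.001, 0.311, 0.95, 0.001]
ft_force: [1.0, 1.6, 7.0]
width: 0.174
grasp_force: 30.0
t31.27 [0.4909 0.3235 0.1677] ang143.73 F [-0.8 -0.6 -3. ] w15.4 mm g30.0 q6 -0.37
row [ -0.2  -0.2 -32.8] [-272.1 -147.8  -22.2]
```

```bash
python3 -m handwheel '[[0,0,-33,-271,-148,-22,255],[0,0,-33,-271,-148,-22,255],[0,0,-33,-271,-148,-22,255],[0,0,-33,-271,-148,-22,255],[0,0,-33,-271,-148,-22,255],[0,0,-33,-271,-148,-22,255],[0,0,-33,-271,-148,-22,255],[0,0,-33,-271,-148,-22,255]]' >/dev/null
python3 -m handwheel '[[0,0,0,0,0,0,255],[0,0,0,0,0,0,255],[0,0,0,0,0,0,255]]' >/dev/null
python3 -c "
from h import *
st();c=cam('wrist');save(c,'w10.png');np.savez('w10.npz',**c);go(.622,.0437,.13,176.5)"
```

```text
t32.18 [0.622  0.0451 0.1895] ang176.71 F [-0.4  0.2 -2.9] w15.8 mm g30.0 q6 -1.46
row [ 0.  -0.2  0.3] [-0.3 -2.  60. ]
```

View pics/w10.png

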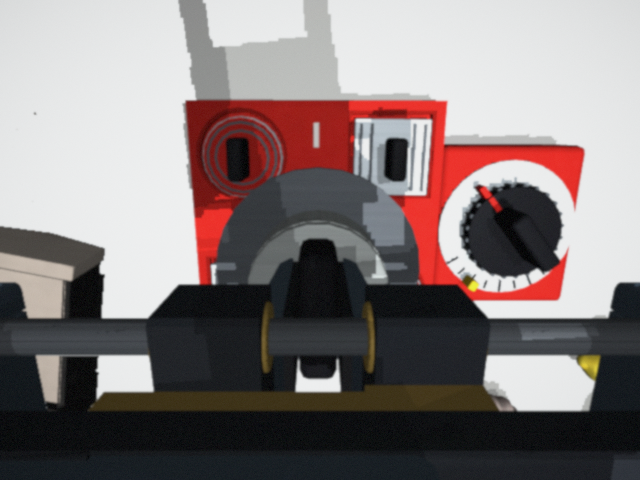

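Run:
```python
from h import *
c=dict(np.load('w10.npz'))
s=ray(c,316.5,134,.04); print('stroke',s, 'hub from stroke',s+.072*np.array([.998,-.061,0]))
g=c['frame'].astype(int)
# brim outer edge: gray against red/white, scan columns upward
pts=[]
for u in range(245,400,10):
    for v in range(150,260):
        f=g[v,u]
        if f.max()-f.min()<25 and f.max()<130 and (g[v:v+6,u].max()<135) and np.ptp(g[v:v+6,u],axis=1).max()<25: pts.append(ray(c,u,v,.143)[:2]);break
pts=np.array(pts)
from scipy.optimize import least_squares
r=least_squares(lambda p:np.hypot(*(pts-p).T)-.056,[.62,.045],loss='soft_l1',f_scale=.001); print('brim c',r.x,abs(r.fun).max(),len(pts))
print('corner near/right',ray(c,447,100,.04),ray(c,187,100,.04))
```

```text
stroke [0.54960073 0.04781117 0.04      ] hub from stroke [0.62145673 0.04341917 0.04      ]
brim c [0.62209237 0.0446669 ] 0.019815673684118386 16
corner near/right [0.53087022 0.14562768 0.04      ] [ 0.51976354 -0.04643755  0.04      ]
```

```bash
python3 -m handwheel '[[0,0,0,0,-1,30,255],[0,0,0,0,-1,50,255],[0,0,0,0,-1,60,255],[0,0,0,0,-1,68,255],[0,0,0,0,-1,74,255],[0,0,0,0,-1,80,255]]'
python3 -m handwheel '[[0,0,0,0,0,4,255],[0,0,0,0,0,8,255],[0,0,0,0,0,11,255],[0,0,0,0,0,11,255]]'
```

```text
time: 32.73
position: [0.6237, 0.0445, 0.1122]
eef_rot: [0.001, 0.028, 1.0, 0.0]
ft_force: [-0.2, -0.3, -1.7]
width: 0.175
grasp_force: 30.0
time: 33.07
position: [0.6232, 0.0438, 0.1006]
eef_rot: [-0.0, 0.029, 1.0, 0.0]
ft_force: [1.4, 0.2, -1.8]
width: 0.176
grasp_force: 30.0
```

```bash
python3 -m handwheel '[[0,0,0,0,0,1.5,255],[0,0,0,0,0,3,255],[0,0,0,0,0,3,255]]'
python3 -m handwheel '[[0,0,0,0,0,1,255],[0,0,0,0,0,2,255],[0,0,0,0,0,2,255]]'
```

```text
time: 33.32
position: [0.6235, 0.0438, 0.098]
eef_rot: [0.0, 0.029, 1.0, 0.0]
ft_force: [-0.8, -0.6, -1.8]
width: 0.175
grasp_force: 30.0
time: 33.57
position: [0.6235, 0.0438, 0.0969]
eef_rot: [0.0, 0.029, 1.0, 0.0]
ft_force: [-2.2, -0.3, 4.4]
width: 0.174
grasp_force: 30.0
```

```bash
python3 -m handwheel '[[0,0,0,0,0,1,255],[0,0,4,0,0,1,255],[0,0,8,0,0,1.2,255],[0,0,12,0,0,1.3,255],[0,0,16,0,0,1.4,255],[0,0,20,0,0,1.5,255],[0,0,24,0,0,1.6,255],[0,0,24,0,0,1.6,255]]'; python3 -c "
from h import *
st();s=readout.state();print(s['ft_torque'])"
```

```text
time: 34.23
position: [0.6246, 0.0437, 0.0959]
eef_rot: [0.002, 0.237, 0.972, 0.0]
ft_force: [-0.4, -0.8, 6.2]
width: 0.174
grasp_force: 30.0
t34.23 [0.6246 0.0437 0.0959] ang152.61 F [-0.4 -0.8  6.2] w15.8 mm g30.0 q6 -1.04
[-0.17724962  0.12405415 -0.06615193]
```

Turning freely under light load. Continue.

```bash
python3 -m handwheel '[[0,0,4,0,0,0.2,255],[0,0,8,0,0,0.4,255],[0,0,12,0,0,0.5,255],[0,0,16,0,0,0.7,255],[0,0,20,0,0,0.9,255],[0,0,24,0,0,1,255],[0,0,28,0,0,1.1,255],[0,0,28,0,0,1.1,255]]'; python3 -c "
from h import *
st();s=readout.state();print(s['ft_torque'])"
```

```text
time: 34.9
position: [0.6249, 0.0437, 0.0951]
eef_rot: [0.002, 0.465, 0.885, 0.001]
ft_force: [-0.3, -1.2, 7.0]
width: 0.173
grasp_force: 30.0
t34.90 [0.6249 0.0437 0.0951] ang124.62 F [-0.3 -1.2  7. ] w15.7 mm g30.0 q6 -0.55
[-0.28997494  0.17736249 -0.01949176]
```

```bash
python3 -m handwheel '[[0,0,4,0,0,0,255],[0,0,8,0,0,0,255],[0,0,12,0,0,0.2,255],[0,0,16,0,0,0.2,255],[0,0,20,0,0,0.3,255],[0,0,24,0,0,0.3,255],[0,0,27,0,0,0.3,255],[0,0,27,0,0,0.3,255]]'; python3 -c "
from h import *
st();s=readout.state();print(s['ft_torque'])"
python3 -m handwheel '[[0,0,2,0,0,0,255],[0,0,4,0,0,0,255],[0,0,6,0,0,0,255],[0,0,6,0,0,0,255]]'; python3 -c "
from h import *
st();s=readout.state();print(s['ft_torque'])"
```

```text
time: 35.57
position: [0.6241, 0.0437, 0.0949]
eef_rot: [0.001, 0.658, 0.753, 0.001]
ft_force: [-2.3, -1.0, 8.7]
width: 0.173
grasp_force: 30.0
t35.57 [0.6241 0.0437 0.0949] ang97.67 F [-2.3 -1.   8.7] w15.8 mm g30.0 q6 -0.08
[-0.27039773  0.5108482   0.04295413]
time: 35.9
position: [0.6231, 0.0436, 0.0948]
eef_rot: [0.001, 0.695, 0.719, -0.0]
ft_force: [-3.9, -0.1, 10.0]
width: 0.182
grasp_force: 30.7
t35.90 [0.6231 0.0436 0.0948] ang91.91 F [-3.9 -0.1 10. ] w16.6 mm g30.7 q6 0.02
[-0.18524443  0.88024685  1.13492563]
```

Torque rose to 1.1 N·m near the expected 80° turn, so the clamp is at its stops. Release, lift, and check its angle.

```bash
python3 -m handwheel '[[0,0,0,0,0,0,150],[0,0,0,0,0,0,150],[0,0,0,0,0,0,150],[0,0,0,0,0,0,150],[0,0,0,0,0,0,120],[0,0,0,0,0,0,120]]' 
python3 -m handwheel '[[0,0,0,0,0,-20,120],[0,0,0,0,0,-50,120],[0,0,0,0,0,-90,120],[0,0,0,0,0,-130,120],[0,0,0,0,0,-150,120],[0,0,0,0,0,-150,120],[0,0,0,0,0,-150,120],[0,0,0,0,0,-150,120]]' >/dev/null
python3 -c "
from h import *
for t in (90,110):
  q,c=look(.623,.0437,.095,.056,.016,.080,.110,(-84,-70,-92),thr=t,win=65)
save(c,'w11.png')
print('rel turn',q[2]+3.5,'expected -80')
st();go(.6225,.1953,.22,40)"
```

```text
time: 36.4
position: [0.6233, 0.0438, 0.0926]
eef_rot: [-0.0, 0.696, 0.718, -0.0]
ft_force: [-0.7, -0.7, 0.2]
width: 0.515
grasp_force: 0.0
t37.07 [0.6226 0.0438 0.2416] ang91.73 F [-1.   0.7 -0.7] w48.3 mm g0.0 q6 0.02
bar [ 6.22300e-01  3.95000e-02 -8.59143e+01] iou 0.458 3448
t37.12 [0.6224 0.0438 0.241 ] ang91.73 F [-0.2  0.2  0.3] w48.2 mm g0.0 q6 0.02
bar [ 6.2350e-01  3.8800e-02 -8.2515e+01] iou 0.359 4590
rel turn -79.01501385615536 expected -80
t37.17 [0.6224 0.0438 0.2408] ang91.73 F [ 0.8 -0.1  0.7] w47.8 mm g0.0 q6 0.02
row [-0.2  0.1 51.7] [151.4   4.8  20.8]
```

```bash
python3 -c "
from h import *
for t in (35,45,55,65,75):
  try: q,c=look(.623,.0437,.095,.056,.016,.080,.110,(-84,-70,-92),thr=t,win=65); print(t,'rel turn',q[2]+3.5)
  except AssertionError: print(t,'seed')
u,v=map(int,proj(c,[.6225,.0437,.11]));print(u,v)
g=c['frame'].max(2); print(g[v-40:v+70:7,u-50:u+51:7])"
```

```text
t37.17 [0.6224 0.0438 0.2408] ang91.73 F [ 0.8 -0.1  0.7] w47.8 mm g0.0 q6 0.02
bar [ 6.2240e-01  4.0200e-02 -8.5006e+01] iou 0.788 1309
35 rel turn -81.50600358273257
t37.22 [0.6225 0.0438 0.241 ] ang91.73 F [-0.1 -0.1 -1.1] w48.3 mm g0.0 q6 0.02
bar [ 6.21900e-01  4.02000e-02 -8.52092e+01] iou 0.822 1364
45 rel turn -81.70917180785173
t37.27 [0.6227 0.0438 0.2412] ang91.73 F [-0.   0.7 -0.7] w48.2 mm g0.0 q6 0.02
bar [ 6.22200e-01  4.06000e-02 -8.61544e+01] iou 0.859 1425
55 rel turn -82.65436564763431
t37.32 [0.6228 0.0438 0.2415] ang91.73 F [-0.  -0.3  0.1] w47.9 mm g0.0 q6 0.02
bar [ 6.22300e-01  3.95000e-02 -8.48828e+01] iou 0.692 2051
65 rel turn -81.38284277087568
t37.37 [0.6229 0.0438 0.2418] ang91.73 F [ 0.3  1.1 -0.2] w48.1 mm g0.0 q6 0.02
bar [ 6.22200e-01  3.96000e-02 -8.62999e+01] iou 0.681 2215
75 rel turn -82.79991676179844
318 230
[[135 133 135  76 188 232 227 209 220 234 225 100 141 139 140]
 [119 120  87 139 144 145  20  27  30 199 149 142 126 140 140]
 [ 83  81 100 142 139 141  25  28  21 104 137 136 128 142 140]
 [ 81  80 141 142 144 145  26  34  24 109 143 141 140 129 137]
 [ 78  78 148 143 141 142  25  29  22 111 141 141 140 119 136]
 [ 79  80 226 140 137 139  23  28  26 109 137 137 138 115 135]
 [ 81 101 224 140 139 139  18  23  20 109 139 140 140 127 134]
 [ 79 106 162 109 107 111  22  22  20 108 111 109 106 116 117]
 [ 73  82 113 134 109 121  28  14  20 109 136 133 115 117 116]
 [126  66 107  61 105 109  37  18  15 106 109  65 118 120 160]
 [113  73  58  61  60  62  43  21  16  69  61  62 116 139 137]
 [ 16 110  99  81  55  60  75  57  60  61  63 109 240 239 240]
 [ 49 157 163 185 214 211 194 179 192 214 189 214 229 107  16]
 [124 165 161 212 215 215 214 217 218 215 188 234 205  69  17]
 [148 166 201 214 215 215 219 214 216 217 193 235 233 230  36]
 [160 213 216 214 215 216 213 217 220 218 143 238 239 239 238]]
```

Clamp measured at about −82° relative to the maker against −80° expected, so it is home. On to the wheel.

```bash
python3 -m handwheel '[[0,0,28,151,-4,-8,120],[0,0,28,151,-4,-8,120],[0,0,28,151,-4,-8,120],[0,0,28,151,-4,-8,120],[0,0,28,151,-4,-8,120],[0,0,28,151,-4,-8,120]]' >/dev/null
python3 -m handwheel '[[0,0,27,0,0,0,120],[0,0,27,0,0,0,120],[0,0,27,0,0,0,120],[0,0,27,0,0,0,120],[0,0,27,0,0,0,120],[0,0,27,0,0,0,120]]' >/dev/null
python3 - <<'E'
from h import *
st();c=cam('wrist');np.savez('w12.npz',**c)
f=c['frame'].astype(int);hsv=cv2.cvtColor(c['frame'],cv2.COLOR_RGB2HSV)
W=np.array([.6315,.1953])
def near(z,r0,r1):
    vv,uu=np.mgrid[0:270,0:640]; M=c['M'];d=np.stack([(uu-c['cx'])/c['fx'],(vv-c['cy'])/c['fy'],np.ones(uu.shape)],-1)@M[:3,:3].T
    p=M[:3,3]+d*((z-M[2,3])/d[...,2])[...,None]; r=np.hypot(p[...,0]-W[0],p[...,1]-W[1]); return p,(r>r0)&(r<r1)
H,S,V=[hsv[:270,:,i].astype(int) for i in range(3)]
p,k=near(.05,.015,.065); 
for n,m,z in[('yellow',(H>20)&(H<35)&(S>150)&(V>90),.050),('red',((H<6)|(H>174))&(S>150)&(V>60),.055)]:
    p,k=near(z,.02 if n=='red' else .04,.046 if n=='red' else .062)
    mm=(m&k).astype(np.uint8); nn,lab,s,cc=cv2.connectedComponentsWithStats(mm)
    for i in range(1,nn):
        if s[i,4]>8:
            q=p[lab==i].mean(0); print(n,s[i,4],cc[i].round(1),q.round(4),'maker ang',np.degrees(np.arctan2(q[1]-W[1],q[0]-W[0]))+3.5,'r',np.hypot(*(q[:2]-W)).round(4))
for t in(40,60):
  try:
    u,v=proj(c,[*W,.08]); print(u,v,fitbar(c,u,v,.046,.014,.056,.088,(35,25,45),thr=t,win=60))
  except AssertionError: print('seed')
E
```

```text
t38.42 [0.6149 0.1933 0.2508] ang36.84 F [ 0.5 -0.7 -0.5] w48.3 mm g0.0 q6 1.21
yellow 66 [381.8 180.2] [0.6725 0.1639 0.05  ] maker ang -33.89188437962946 r 0.0516
red 70 [326.6 234.9] [0.6026 0.1739 0.055 ] maker ang -139.9968745245239 r 0.0359
327.7157304883378 201.17917378512965 (array([ 0.62821893,  0.19792216, 20.30597456]), np.float64(0.47978134417268203), 1538)
327.7157304883378 201.17917378512965 (array([  0.62630897,   0.187649  , -40.42041243]), np.float64(0.287226790211055), 4492)
```

```bash
cat > wc.py <<'E'
from h import *
from scipy.optimize import least_squares
def centre(c,W,z=.041):
    g=c['frame'].astype(int); red=(g[...,0]>1.6*g[...,1]); out=[]
    for a in np.arange(0,360,4):   # white -> red transition going outward
        rr=np.arange(.042,.068,.0004); px=[proj(c,[W[0]+r*np.cos(np.radians(a)),W[1]+r*np.sin(np.radians(a)),z]) for r in rr]
        k=[(red[int(round(v)),int(round(u))],g[int(round(v)),int(round(u))].min()) if 0<=v<265 and 0<=u<640 else (None,0) for u,v in px]
        if any(x[0] is None for x in k): continue
        for i in range(2,len(k)-3):
            if k[i-2][1]>110 and all(x[0] for x in k[i:i+3]): out.append([W[0]+rr[i]*np.cos(np.radians(a)),W[1]+rr[i]*np.sin(np.radians(a))]);break
    o=np.array(out); r=least_squares(lambda p:np.hypot(o[:,0]-p[0],o[:,1]-p[1])-p[2],[*W,.053],loss='soft_l1',f_scale=.0005)
    return r.x,len(o),np.median(abs(np.hypot(o[:,0]-r.x[0],o[:,1]-r.x[1])-r.x[2]))
if __name__=='__main__':
    for f in('w2.npz','w12.npz','w10.npz'): print(f,centre(dict(np.load(f)),[.6315,.1953]))
E
python3 wc.py
python3 - <<'E'
from h import *
c=dict(np.load('w12.npz'));g=c['frame'].max(2)
u,v=map(int,proj(c,[.6315,.1953,.088]));print(u,v);print(g[v-40:v+45:6,u-48:u+49:6])
E
```

```text
w2.npz (array([0.63113226, 0.19456992, 0.05462835]), 73, np.float64(0.0002109569018403229))
w12.npz (array([0.63097066, 0.19450119, 0.05463415]), 84, np.float64(0.0002457998539602789))
w10.npz (array([0.63139926, 0.19469147, 0.05462513]), 49, np.float64(0.0001274798319096035))
327 202
[[215 239 239 239 239  81  49  54  51  57  50  68 228 239 239 237 229]
 [239 240 240 220  43  46  45  45  44  45  44  44  45 147 239 234 239]
 [240 240 233  59  42  42  42  25  18  15  46  44  42  45 232 239 235]
 [240 240 186  54  43  41  41  24  39  40  45  45  44  44 122 239 154]
 [240 238  59  52  43  39  40  21  41  41  38  43  42  43  44 235 230]
 [240 240  53  54  39  38  42  23  39  38  43  39  43  41  40 239 239]
 [239 236  52  51  41  39  41  27  40  36  42  40  41  43  43 217 239]
 [240 239  52  52  43  37  37  22  39  38  37  41  41  40  41 239 239]
 [239 239 127  52  39  36  40  24  39  40  39  38  38  39 101 239 239]
 [240 240 208  52  37  40  39  23  36  36  37  39  40  40 222 239 239]
 [236 240 240 185  36  36  36  22  37  34  39  36  38 174 240 240 233]
 [238 239 239 239 207  38  37  25  44  29  40  36 216 239 241 239 213]
 [233 234 239 240 240 239 164 114 229  62 112 145 238 240 240 202 139]
 [155 144 165 193 205 183 159 183 138 173 189 149 165 144 120 169 120]
 [201 224 145 182 180 185 204 202 174 190 192 179 159 163 155 135 120]]
```

```bash
python3 -c "
from h import *
go(.6312,.1946,.071,36.5)"
```

```text
row [0.  0.  0.3] [ 13.8   8.9 179.8]
```

```bash
python3 -m handwheel '[[0,0,0,14,9,40,120],[0,0,0,14,9,80,120],[0,0,0,14,9,120,120],[0,0,0,14,9,150,120],[0,0,0,14,9,165,120],[0,0,0,14,9,173,120],[0,0,0,14,9,180,120],[0,0,0,14,9,180,120]]'
python3 -c "
from h import *
go(.6312,.1946,.071,36.5)"
```

```text
time: 39.13
position: [0.6313, 0.1955, 0.0704]
eef_rot: [-0.0, 0.949, 0.315, -0.0]
ft_force: [-0.4, -0.4, 0.2]
width: 0.528
grasp_force: 0.0
row [-0.   0.   0.3] [-0.7  0.7 -0.6]
```

```bash
python3 -m handwheel '[[0,0,0,-0.5,0.5,-0.5,255],[0,0,0,-0.5,0.5,-0.5,255],[0,0,0,-0.5,0.5,-0.5,255],[0,0,0,-0.5,0.5,-0.5,255],[0,0,0,-0.5,0.5,-0.5,255],[0,0,0,-0.5,0.5,-0.5,255],[0,0,0,-0.5,0.5,-0.5,255],[0,0,0,-0.5,0.5,-0.5,255]]'
python3 -m handwheel '[[0,0,-5,0,0,0,255],[0,0,-10,0,0,0,255],[0,0,-16,0,0,0,255],[0,0,-22,0,0,0,255],[0,0,-28,0,0,0,255],[0,0,-34,0,0,0,255],[0,0,-40,0,0,0,255],[0,0,-40,0,0,0,255]]'
python3 -c "
from h import *
st();print(readout.state()['ft_torque'])"
```

```text
time: 39.8
position: [0.6318, 0.195, 0.0721]
eef_rot: [0.0, 0.949, 0.315, 0.001]
ft_force: [1.0, -0.5, 3.5]
width: 0.154
grasp_force: 30.0
time: 40.47
position: [0.632, 0.1948, 0.0721]
eef_rot: [0.001, 0.784, 0.621, 0.001]
ft_force: [1.2, -2.7, 4.3]
width: 0.149
grasp_force: 30.0
t40.47 [0.632  0.1948 0.0721] ang76.84 F [ 1.2 -2.7  4.3] w13.5 mm g30.0 q6 0.51
[-0.4238143  -0.12388953  0.06958953]
```

```bash
python3 -m handwheel '[[0,0,-6,0,0,0,255],[0,0,-12,0,0,0,255],[0,0,-18,0,0,0,255],[0,0,-24,0,0,0,255],[0,0,-30,0,0,0,255],[0,0,-36,0,0,0,255],[0,0,-40,0,0,0,255],[0,0,-40,0,0,0,255]]'
python3 -m handwheel '[[0,0,-6,0,0,0,255],[0,0,-12,0,0,0,255],[0,0,-18,0,0,0,255],[0,0,-23,0,0,0,255],[0,0,-27,0,0,0,255],[0,0,-27,0,0,0,255]]'
python3 -c "
from h import *
st();print(readout.state()['ft_torque'])"
python3 -m handwheel '[[0,0,0,0,0,0,150],[0,0,0,0,0,0,150],[0,0,0,0,0,0,150],[0,0,0,0,0,0,150],[0,0,0,0,0,0,120]]' >/dev/null
python3 -m handwheel '[[0,0,0,0,0,-20,120],[0,0,0,0,0,-60,120],[0,0,0,0,0,-100,120],[0,0,0,0,0,-140,120],[0,0,0,0,0,-180,120],[0,0,0,0,0,-180,120],[0,0,0,0,0,-180,120],[0,0,0,0,0,-180,120]]' >/dev/null
python3 -c "
from h import *
go(.67,.17,.25,144)"
```

```text
time: 41.13
position: [0.6323, 0.1949, 0.0721]
eef_rot: [0.001, 0.525, 0.851, 0.001]
ft_force: [2.9, -2.5, 4.2]
width: 0.152
grasp_force: 30.0
time: 41.63
position: [0.6324, 0.195, 0.0721]
eef_rot: [0.001, 0.312, 0.95, 0.0]
ft_force: [4.0, -1.8, 4.1]
width: 0.153
grasp_force: 30.0
t41.63 [0.6324 0.195  0.0721] ang143.61 F [ 4.  -1.8  4.1] w13.9 mm g30.0 q6 -0.65
[-0.46093419 -0.40919712  0.04937043]
row [-0.  -0.  -0.3] [-46.5   3.1   0.8]
```

```bash
python3 -m handwheel '[[0,0,0,-46,3,40,120],[0,0,0,-46,3,40,120],[0,0,0,-46,3,40,120],[0,0,0,-46,3,40,120],[0,0,0,-46,3,40,120]]' >/dev/null
cat > pr.py <<'E'
from wc import *
st();c=cam('wrist');np.savez('w13.npz',**c)
hsv=cv2.cvtColor(c['frame'],cv2.COLOR_RGB2HSV);H,S,V=[hsv[...,i].astype(int) for i in range(3)]
ctr,n,e=centre(c,[.6312,.1946]);print('centre',ctr.round(4),n,e.round(5)); W=np.array([.6312,.1946])
vv,uu=np.mgrid[0:480,0:640];M=c['M'];d=np.stack([(uu-c['cx'])/c['fx'],(vv-c['cy'])/c['fy'],np.ones(uu.shape)],-1)@M[:3,:3].T
for n,m,z,a,b in[('yellow',(H>20)&(H<35)&(S>120)&(V>80),.050,.04,.062),('red',((H<6)|(H>174))&(S>120)&(V>60),.055,.018,.0462)]:
    p=M[:3,3]+d*((z-M[2,3])/d[...,2])[...,None];r=np.hypot(p[...,0]-W[0],p[...,1]-W[1])
    nn,lab,s,cc=cv2.connectedComponentsWithStats((m&(r>a)&(r<b)&(vv<265)).astype(np.uint8))
    for i in range(1,nn):
        if s[i,4]>25:
            q=p[lab==i].mean(0);print(n,s[i],cc[i].round(1),q.round(4),'world ang %.2f r %.4f'%(np.degrees(np.arctan2(q[1]-W[1],q[0]-W[0])),np.hypot(*(q[:2]-W))))
E
python3 pr.py
```

```text
t43.13 [0.6695 0.1705 0.2106] ang143.71 F [-0.9  0.  -0.1] w47.9 mm g0.0 q6 -0.71
centre [0.6311 0.1946 0.0545] 74 0.00018
yellow [312 225   8  12  71] [315.4 230.4] [0.6727 0.1642 0.05  ] world ang -36.20 r 0.0514
red [312 204   8  20 121] [315.1 213.1] [0.66   0.1734 0.055 ] world ang -36.34 r 0.0357
```

The pointer (−36.3°) and the rider (−36.2°) agree, and the gripper is clear of everything. Handing in.

```bash
python3 -c "
from h import *
print(job.job_done())"
```

```text
the job is handed in; nothing more can be done
None
```

The job is handed in: all four plates are seated in their own wells, the clamp is turned clockwise to its stops, and the wheel's pointer measured within about 0.2° of the yellow rider; no verdict came back.

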